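# Bring a cutting die from its locking hook and wedge it up in the press tray

### The arm

A 7-joint arm with a two-finger parallel gripper is mounted at the origin on the work surface. World frame = base frame: x ahead of the robot, y to its left, z up, the work surface at z = 0. Lengths are in m, angles in rad, forces in N, time in s.
With the tool pointing down it reaches from about 0.4 to 0.85 m from the base axis. Payload 10.4 kg.
Tool frame: the origin (TCP) lies on the centre line of the jaws, within the pads' length; the fingertips stand r.finger_overhang ahead of it and the grasp point (between the pads) lies 5 mm behind it (r.finger_overhang is the distance from the TCP to the fingertips, in m); z points along the fingers, y is the line along which they close (so a half turn about z gives the same grasp; the last joint's range is limited). The gripper opens to 87 mm and grips with 3 to 60 N. Pads are 19 mm wide; open, the fingers measure 117 mm over their backs; the gripper's body (75 mm by 190 mm) begins 51 mm behind the grasp point.
Start: joints at [-1.225, 0.332, -0.065, 1.46, 0.022, 1.35, -0.088], TCP at [0.225, 0.583, 0.237] pointing down, gripper open.
Joint ranges: [-2.6, 2.6], [-0.5, 2.12], [-1.47, 1.34], [0.16, 2.42], [-1.27, 4.41], [0.06, 2.06], [-2.6, 2.6]. Speed limits (rad/s): [2.22, 2.22, 2.79, 2.79, 3.14, 3.14, 3.14].

### API

Orientations are given as a unit quaternion [x, y, z, w].
In Python, from bench import read_state, viewer, r gives the robot as it stands.
- The arm moves only by the tool carry_out, never from a script. Its argument "moves" is a list of rows, each a list of 6 numbers: the shift along the tool's x, y, z in units of 40 mm (1.0 is 40 mm), then the turn, a rotation vector about the tool's x, y, z in units of 8 degrees (1.0 is 8 degrees). A call has 1 to 20 rows; each row shifts and turns the commanded pose from where the row before left it, along the tool's axes as they then stand; what a row does not reach is not made up. A row lasts 1/8 s, in which the tool goes at most 62.5 mm and 10.7 degrees, less where a joint would pass 70% of its speed; a pose out of reach is approached as far as the arm can. A call is refused whole if a number of a shift passes 1 or a number of a turn 1, either way. A call with a gripper value outside its range is refused whole. "fingers" is the finger opening in mm, from 0 to 87, set as the call begins (left out, the last holds). The fingers move at their own pace and stop on an object; "force" is the grip in N (left out, the last holds). Time passes only in rows, so rows that do not move let the fingers close. It gives the time, the measured TCP pose, the force, the opening and the grip force at its end, in the units of the state.
- read_state(): the state, without advancing time (a new reading comes with each control period).
- viewer.camera(name): name is "side" or "top"; returns a dict with "pixels" (400x640x3 uint8, red, green, blue), "range_z" (400x640 float32, m along the optical axis (not along the pixel's ray), 0 where there is no reading), "fx", "fy", "cx", "cy" (pixels), "k1" (the pictures are not rectified: a ray, as slopes to the right and down, at radius r is drawn at 1 + k1 r^2 times it, then the intrinsics apply), "xyz" and "orientation" of the camera in the world. Camera axes: x right, y down, z forward; pixel columns grow to the right and rows downward; lengths in m; the calibration is good to about 2 mm. A picture is of the moment at which its call begins.
- r.close_job(): hands the job in; it is judged then, once.
The state is a dict: "time": time; "joint_positions": joint angles; "joint_vel": joint speeds; "joint_torque": joint torques, N m; "ee_pos": TCP position; "eef_rot": TCP orientation; "ft_force": force on the tool from outside, world axes, zero at the start; "torque": the same for the moment, N m; "width": finger opening in m; "grip_force": force on a finger pad.
Only numpy, scipy, OpenCV 4.12 (cv2) and the standard library are available. Lean on these libraries where they do the work, as an engineer would, in place of code of your own. Each camera call takes 0.05 s, during which the arm holds its last target. There are 200 camera calls.

### The job

Fetch the red-banded cutting die for the press: push down the red thumb tab of its hook until the keeper snaps open and stays open, lift the die off the hook and lay it on the sloping rest, back against the slope and foot on the ledge, and let go of it there. Then take it again by its long sides and lay it flat in the lock-up tray, cutting rule upwards, in the corner of the back bar and the end bar, and drive the wooden wedge, thin end first, between the die and the slanting side stick until the die is locked tight against the back bar. Leave the other dies on their closed hooks and the other things where they stand.

Things in the scene. Friction and masses are not known exactly. Their poses are not given: they have to be found in the camera images.
- die_red: Die to fetch: light ply board 150 long (x -75..75) x 68 wide (y -34..34) x 24 thick (z 0..24), 0.2 to 0.4 kg, red band at its foot end (-x). Origin: centre of its back. On its face (+z) steel rule and red rubber stand 8 proud (to z 32) within x -69..19, y -25..25. Slot through it at x 27..65, y -11..11. It hangs on one of the three hooks, top end (+x) up, face to the robot.
- die_web (a point): Point of the red die (x 65, y 0, z 0 in its frame) on its back, at the top of the slot. Above it is a web 10 high (x 65..75), whose lower side sits on the hook's floor; this point lies at the hook's point while the die hangs.
- rack: Grey steel rack, fixed, with three hooks pointing to its -x, roughly at the robot. Origin on the table under the middle hook; hooks at y -115 (a), 0 (b), 115 (c), their floors 205 above the table. A 24 square rail behind the dies (x 38..62, top 177 high) on posts at y -198 and 198, whose feet run x 3..133. Any die may hang on any hook.
- hook_a (a point): Hook a (at the rack's -y end). Axes as the rack's; the point is on the hook's floor at the back of a hanging die, whose board fills x -24..0. Sizes from this point: hook of 6 thick plate (y -3..3); floor x -35..18, 8 deep below z 0; upturned tip at x -35..-29 up to z 16; back at x 4..18 up to z 22; shank x 8..28 down to z -60.
- hook_b (a point): Hook b (middle), same as hook a. To come off any hook once its keeper is open, the die must rise 18 to 24 straight up, then go 45 or more to the rack's -x.
- hook_c (a point): Hook c (+y end), same as hook a. A shut keeper, measured from the hook's point, has its pivot at x 14, z 19; bar 8 wide, 6 thick reaching forward to x -35 over the tip, closing the mouth; red thumb tab 14 wide (y) reaching back at x 31..57, its top at z 27.5. Under the tab is free room down to z -28.
- keeper_a (a joint): Keeper of hook a, rad: 0 shut, 1.0 fully open. Over-centre spring: it holds shut, yields to about 5 N straight down on the middle of its thumb tab (x 44, z 27.5 from the hook's point), and once beyond 0.5 (pressed point about 17 lower) snaps to 1.0 and stays there.
- keeper_b (a joint): Keeper of hook b, same as keeper_a. Fully open, measured from the hook's point, the bar stands up, to z 62, within y -4..4, clear of the board; the tab hangs down at x 18..42, z -18..20, y -7..7.
- keeper_c (a joint): Keeper of hook c, same as keeper_a.
- rest: Sloping rest of brown wood, fixed. Base 170 (x) x 110 (y) x 12, origin under its centre. The slope, 40 wide (y) and 105 long, rises at 45 degrees towards +x and so looks up and to -x; at its foot a ledge stands 14 proud, square to it. The inner corner of slope and ledge runs along y at x -60, z 45. A die on it overhangs the slope by 14 at each long side and by 45 at the top.
- rest_seat (a point): Point on the slope, 75 up it from the ledge (x -7, z 98 in the rest's frame; axes as the rest's): here lies the die's origin when its back is on the slope, its foot end on the ledge and its top end uphill.
- tray: Steel tray, fixed. Bed 6 thick, x -125..93, y -48..85; origin on the table under the die's seat. On the bed, 12 high: back bar with its face at y -34, end bar with its face at x 76, outer bar y 72..84, and a pale wooden side stick whose face slants from y 57 at x -84 to y 40 at x 60. The -x end is open. The die goes between back bar and side stick, its length along x, either way round.
- tray_seat (a point): On top of the bed, 6 above the tray's origin, axes as the tray's: here belongs the die's origin.
- tray_tight (a point): On the bed, at x -65, y 44.5 of the tray, axes as the tray's: about where the wedge's origin comes when it is tight, thin end to +x, straight side on the die. It jams within about 5 of here under a push of 10 to 15 N.
- wedge: Brown beech wedge lying on the table, 150 long (x) x 24 high, about 60 g. Origin under its middle. Thin end (12 thick) at +x, butt (30) at -x; straight side at y -10.5, slanting side at y 10.5 - 0.12 x. When tight, its last 65 or so stand out past the die.
- wedge_butt (a point): Middle of the wedge's butt end face: x -75, y 4.5, z 12 in the wedge's frame.
- die_blue: Another die, dark grey-blue board with a blue band, same size and frame as the red one, hanging on a hook. To be left alone.
- die_green: Another die, dark brown board with a green band, same size and frame as the red one, hanging on a hook. To be left alone.
- mallet: Pale nylon-headed mallet lying at the right: handle along its x from -120 to 65, 26 thick; head 75 long (along y), 42 thick, at x 65..107.
- weight: Dark steel pattern weight, 72 across, 66 high. Origin: centre of its foot.
- pen_pot: Grey pot with pens, 72 across, 95 high, pens to 150. Origin: centre of its foot.
- glue_bottle: White glue bottle with a blue cap, 64 across, 170 high. Origin: centre of its foot.
- tape: Roll of tan tape lying flat, 96 across, 25 high. Origin: centre of its underside.
- brush: Wooden bench brush, 110 x 36 x 28 high. Origin under its middle.
Not all that is in view belongs to the job. What is shaped like the die_red but pink is not meant.

How it is judged:
By the outcome, as a careful person would: the job done as asked, in the order asked, and still so for the second after the job is handed in, with the robot touching nothing.
It also fails if it takes over 72 s, if anything falls off the work surface, if the arm or the gripper's body presses on something with over 40 N, if the wrist force passes 120 N, or if a joint passes its speed limit or range.

## Working session

There is one attempt and no reset: what is moved stays moved. The work goes in short steps, Python scripts to look and compute and a tool call to move; the robot and the scene stay as the last step left them, time stands still between calls to the robot, and variables do not carry over. Pictures are saved under pics/ and viewed, at most 10 in all, crops included, and the job is handed in when it is done.

Besides the shell and the picture viewer there is one more tool, called after "Request:" as name(argument=value, ...), one argument or row to a line, values as JSON. carry_out: Moves the arm, as the interface text tells. Its arguments: {"type":"object","properties":{"moves":{"type":"array","items":{"type":"array","items":{"type":"number"}}},"fingers":{"type":"number"},"force":{"type":"number"}},"required":["moves"]}

```bash
mkdir -p pics; ls
cat > h.py <<'E'
import numpy as np, cv2
from scipy.spatial.transform import Rotation as R
from bench import read_state, viewer, r
def cam(n):
    c=viewer.camera(n); h,w=c["range_z"].shape
    K=np.array([[c["fx"],0,c["cx"]],[0,c["fy"],c["cy"]],[0,0,1.]])
    u,v=np.meshgrid(np.arange(w),np.arange(h))
    p=np.stack([(u-c["cx"])/c["fx"],(v-c["cy"])/c["fy"]],-1); q=p.copy()
    for _ in range(20): q=p/(1+c["k1"]*(q**2).sum(-1,keepdims=True))
    z=c["range_z"][...,None]; P=np.concatenate([q*z,z],-1)
    M=R.from_quat(c["orientation"]).as_matrix()
    W=P@M.T+np.array(c["xyz"]); W[c["range_z"]==0]=np.nan
    return c,c["pixels"],W
def save(n,img,s=1):
    cv2.imwrite("pics/"+n,cv2.resize(img[...,::-1],None,fx=s,fy=s,interpolation=cv2.INTER_CUBIC))
E
python3 - <<'E'
from h import *
for n in("side","top"):
    c,i,W=cam(n); save(n+"0.png",i,1.25); print(n,c["xyz"],R.from_quat(c["orientation"]).as_matrix().round(2).tolist(),c["fx"],c["k1"])
    np.save(n+"W.npy",W); np.save(n+"I.npy",i)
s=read_state(); print(s, r.finger_overhang)
E
```

```text
pics
side [-0.20881547 -0.99667271  1.19415934] [[0.82, -0.37, 0.43], [-0.57, -0.55, 0.61], [0.01, -0.75, -0.66]] 459.31269282306533 0.012742751371709549
top [ 0.3426262  -0.01578086  1.53526327] [[-0.03, -0.99, 0.11], [-1.0, 0.03, -0.02], [0.02, -0.11, -0.99]] 474.6564726984049 0.027515686620419737
{'time': 0.1, 'joint_positions': array([-1.22461188,  0.3328003 , -0.06470442,  1.4608488 ,  0.02162828,
        1.34989594, -0.08848853]), 'joint_vel': array([-0.00086554, -0.00126991, -0.00060805, -0.00042603, -0.00052523,
        0.00044493,  0.00096518]), 'joint_torque': array([ 1.28244723e-03, -6.24548149e+01,  2.42630969e-02, -3.90715671e+01,
       -6.14290335e-02,  3.66709905e-02,  4.65778839e-05]), 'ee_pos': array([0.225193  , 0.58267371, 0.23584281]), 'eef_rot': array([ 1.83328954e-01,  9.83051423e-01, -6.23605177e-04, -7.42900530e-05]), 'ft_force': array([ 0.59339198, -0.20243818, -0.01857833]), 'torque': array([ 0.02834354,  0.00108394, -0.06684827]), 'grip_force': 0.0, 'width': 0.08698697287860588} 0.014
```

View pics/side0.png

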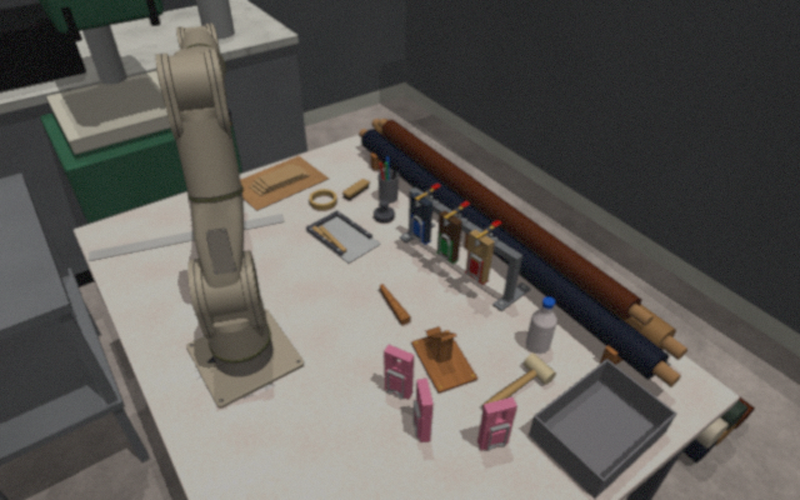

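View pics/top0.png

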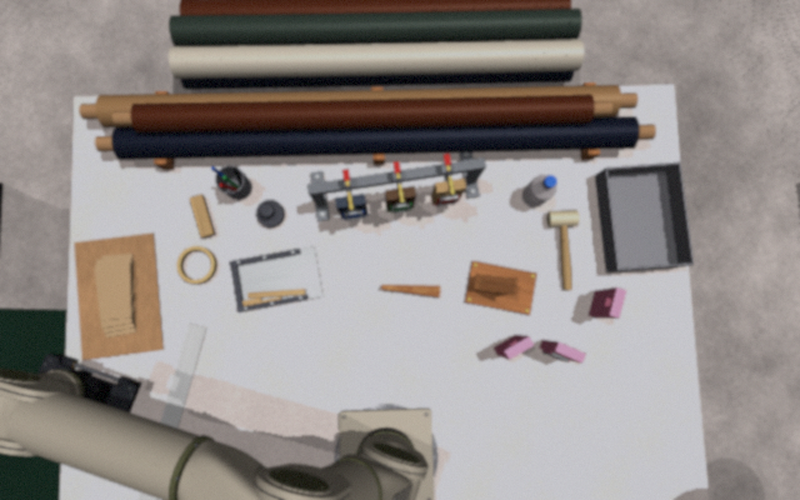

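Two overviews: the dies hang on the rack in the side view, blue (420,218), green (450,238), red (479,258); the pink look-alikes stand at (398,372), (424,410), (497,425). Red is on the right-hand hook, top view (450,187). The rest is at top (500,287), the wedge at (410,290), the tray at (277,280).

Run:
```python
from h import *
S=np.load("sideI.npy");T=np.load("topI.npy")
def crop(i,x0,y0,x1,y1):
    c=i[int(y0/1.25):int(y1/1.25),int(x0/1.25):int(x1/1.25)]; return cv2.resize(c,(400,300),interpolation=cv2.INTER_CUBIC)
a=np.hstack([crop(S,400,175,530,305),crop(T,440,240,560,330)]);b=np.hstack([crop(S,360,270,490,390),crop(T,220,235,340,325)])
save("crops.png",np.vstack([a,b]))
```

```text
(no output)
```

View pics/crops.png

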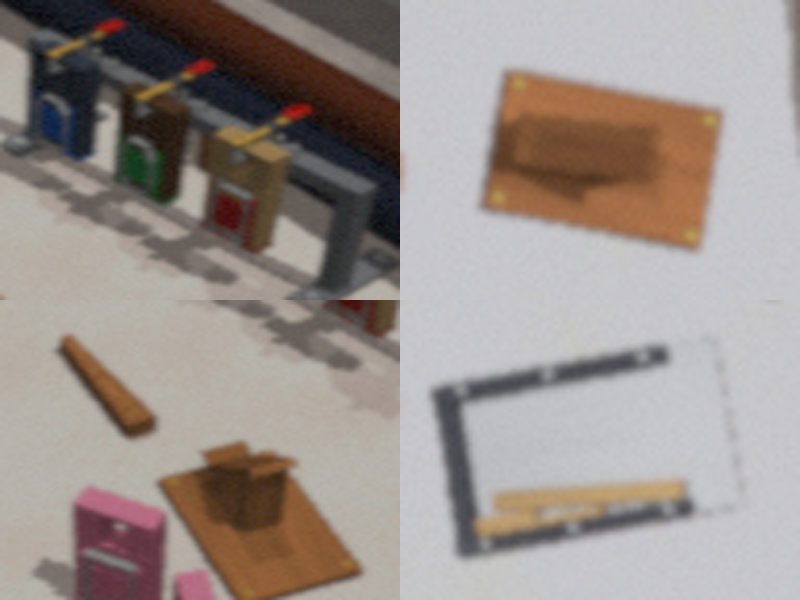

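The crop confirms the red die: light ply, red foot band, at (245,190) on the right-hand hook (a), with keepers shut and red tabs at the back. The tray's end bar faces world +y and its back bar is on the far side. The wedge's thin end points to world +y.

Run:
```python
from h import *
S=np.load("sideI.npy").astype(int);T=np.load("topI.npy").astype(int);SW=np.load("sideW.npy");TW=np.load("topW.npy")
def show(n,m,W):
    P=W[m]; P=P[~np.isnan(P).any(1)]; print(n,len(P),"med",np.median(P,0).round(4),"5%",np.percentile(P,5,0).round(4),"95%",np.percentile(P,95,0).round(4)); return P
vv,uu=np.mgrid[:400,:640]
def box(x0,y0,x1,y1): return (uu>=x0/1.25)&(uu<x1/1.25)&(vv>=y0/1.25)&(vv<y1/1.25)
# table noise
for n,W,b in(("side",SW,box(300,300,360,360)),("top",TW,box(340,340,480,380))):
    P=show(n+"table",b,W); print(P.std(0))
hs=lambda I:cv2.cvtColor(I.astype(np.uint8),cv2.COLOR_RGB2HSV).astype(int)
HS,HT=hs(S),hs(T)
red=lambda H:((H[...,0]<6)|(H[...,0]>174))&(H[...,1]>170)&(H[...,2]>110)
for n,H,W,bs in(("side",HS,SW,[box(425,178,450,200),box(452,196,475,215),box(480,215,505,240)]),("top",HT,TW,[box(335,163,358,185),box(386,158,408,178),box(437,150,460,168)])):
    for b in bs: show(n+" tab",b&red(H),W)
# wedge
for n,H,W,b in(("side",HS,SW,box(365,275,420,335)),("top",HT,TW,box(370,275,450,305))):
    m=b&(H[...,1]>110)&(H[...,0]<20); P=show(n+" wedge",m,W)
    top=P[P[:,2]>.017]; print("  top z",np.median(top[:,2]),cv2.minAreaRect(P[:,:2].astype(np.float32)*1000), cv2.minAreaRect(top[:,:2].astype(np.float32)*1000))
# rest
m=box(455,250,550,322)&(HT[...,1]>90)&(HT[...,0]<20); P=show("rest",m,TW)
base=P[P[:,2]<.03]; print("base",np.median(base[:,2]),cv2.minAreaRect(base[:,:2].astype(np.float32)*1000))
m2=box(405,320,490,390)&(HS[...,1]>90)&(HS[...,0]<20);Q=show("restS",m2,SW)
A=np.vstack([P,Q])
for lo in np.arange(.02,.15,.012):
    for n,X in(("t",P),("s",Q)):
        a=X[(X[:,2]>=lo)&(X[:,2]<lo+.012)]
        if len(a)>3: print(n,lo.round(3),len(a),a.mean(0).round(4),a.min(0).round(3)[:2],a.max(0).round(3)[:2])
# tray
m=box(222,238,330,318)&(HT[...,2]<110)&(TW[...,2]>.006); P=show("traybars",m,TW); print(cv2.minAreaRect(P[:,:2].astype(np.float32)*1000))
# dies
m=box(405,185,520,290)
```

```text
sidetable 2291 med [ 0.2257 -0.0464  0.    ] 5% [ 0.1463 -0.14   -0.0048] 95% [0.3105 0.0556 0.0044]
[0.04930396 0.0602305  0.00281226]
toptable 3570 med [ 0.2361 -0.0683  0.001 ] 5% [ 0.1913 -0.2288 -0.0047] 95% [0.2815 0.0922 0.0066]
[0.02907937 0.10300891 0.00341197]
side tab 14 med [0.6656 0.0724 0.2323] 5% [0.6541 0.0648 0.1031] 95% [0.7852 0.2229 0.2357]
side tab 15 med [ 0.6801 -0.0417  0.2333] 5% [ 0.6705 -0.0498  0.1904] 95% [0.7251 0.0034 0.2355]
side tab 19 med [ 0.6946 -0.1562  0.2315] 5% [ 0.6847 -0.1607  0.214 ] 95% [ 0.7172 -0.1384  0.2351]
top tab 12 med [0.6623 0.0703 0.2343] 5% [0.6548 0.0688 0.2322] 95% [0.6698 0.0717 0.2373]
top tab 9 med [ 0.6738 -0.0434  0.2354] 5% [ 0.6693 -0.046   0.2337] 95% [ 0.6839 -0.0431  0.2371]
top tab 17 med [ 0.6945 -0.1563  0.2343] 5% [ 0.6862 -0.1593  0.2315] 95% [ 0.7027 -0.1534  0.239 ]
side wedge 211 med [ 0.4117 -0.0957  0.0228] 5% [ 0.3964 -0.147   0.0099] 95% [ 0.4229 -0.0213  0.0279]
  top z 0.02351931707308763 ((417.330078125, -77.16508483886719), (148.84039306640625, 27.63056755065918), 79.72156524658203) ((417.512847900390
[... 1485 characters left out ...]
-0.304] [ 0.437 -0.275]
s 0.08 43 [ 0.4109 -0.3056  0.0863] [ 0.395 -0.32 ] [ 0.434 -0.28 ]
t 0.092 59 [ 0.4126 -0.3006  0.0985] [ 0.393 -0.311] [ 0.433 -0.29 ]
s 0.092 25 [ 0.4086 -0.3057  0.0966] [ 0.394 -0.317] [ 0.433 -0.293]
t 0.104 70 [ 0.4111 -0.313   0.1098] [ 0.392 -0.326] [ 0.432 -0.303]
s 0.104 24 [ 0.4059 -0.3166  0.1118] [ 0.392 -0.326] [ 0.425 -0.304]
t 0.116 35 [ 0.4107 -0.3224  0.1186] [ 0.392 -0.329] [ 0.428 -0.313]
s 0.116 18 [ 0.4089 -0.3214  0.1183] [ 0.393 -0.328] [ 0.424 -0.315]
traybars 422 med [0.4458 0.3358 0.0186] 5% [0.3796 0.218  0.0131] 95% [0.5145 0.3738 0.0248]
((447.5707702636719, 285.8468017578125), (129.08551025390625, 176.56712341308594), 9.169367790222168)
```

```bash
cat >> h.py <<'E'
def plane_pts(c,mask,z):
    v,u=np.nonzero(mask); p=np.stack([(u-c["cx"])/c["fx"],(v-c["cy"])/c["fy"]],-1); q=p.copy()
    for _ in range(20): q=p/(1+c["k1"]*(q**2).sum(-1,keepdims=True))
    d=np.c_[q,np.ones(len(q))]@R.from_quat(c["orientation"]).as_matrix().T; o=np.array(c["xyz"])
    return o+d*((z-o[2])/d[:,2])[:,None]
def frame(P,o,yaw):
    d=P[:,:2]-o; c,s=np.cos(yaw),np.sin(yaw); return np.c_[d@[c,s],d@[-s,c],P[:,2]]
E
python3 - <<'E'
from h import *
T=np.load("topI.npy").astype(int);SW=np.load("sideW.npy");TW=np.load("topW.npy");S=np.load("sideI.npy").astype(int)
c=cam("top")[0]; vv,uu=np.mgrid[:400,:640]
box=lambda x0,y0,x1,y1:(uu>=x0/1.25)&(uu<x1/1.25)&(vv>=y0/1.25)&(vv<y1/1.25)
m=box(222,238,330,318)&(T.sum(-1)<330)
P=plane_pts(c,m,.018); print("dark",len(P))
best=[]
for yaw in np.radians(np.arange(94,104,.25)):
    F=frame(P,np.array([.45,.29]),yaw)[:,:2]
    # sharpness of projected histograms
    h=sum((np.histogram(F[:,k],np.arange(-.15,.15,.003))[0]**2).sum() for k in(0,1)); best.append((h,yaw))
yaw=max(best)[1]; print("yaw",np.degrees(yaw))
F=frame(P,np.array([.45,.29]),yaw)
for k,n in((0,"x"),(1,"y")):
    h,e=np.histogram(F[:,k],np.arange(-.13,.13,.003)); print(n,[(int(round(a*1000)),int(b)) for a,b in zip(e,h) if b])
# rack
yaw=np.radians(7.6); o=np.array([.6509+.115*np.sin(yaw),-.1621+.115*np.cos(yaw)]); print("rack o",o)
sel=lambda W:W[(np.abs(W[...,0]-.63)<.12)&(np.abs(W[...,1]+.05)<.25)&(W[...,2]>.05)&(W[...,2]<.25)]
FS=frame(sel(SW),o,yaw);FT=frame(sel(TW),o,yaw)
for yc in(-.115,0,.115):
    a=FS[(abs(FS[:,1]-yc-.0)<.03)&(FS[:,2]>.09)&(FS[:,2]<.2)&(FS[:,0]<-.01)&(FS[:,0]>-.05)]
    f=a[(abs(a[:,1]-yc)>.026)|(a[:,2]>.165)]
    t=FT[(abs(FT[:,1]-yc)<.05)&(FT[:,2]>.205)&(FT[:,2]<.222)&(FT[:,0]<.004)&(FT[:,0]>-.04)]
    print(yc,"front x",np.median(f[:,0]),len(f),"top n",len(t),"y",np.percentile(t[:,1],[2,50,98]).round(4),"x",np.percentile(t[:,0],[2,50,98]).round(4),"z",np.median(t[:,2]))
rl=FT[(FT[:,2]>.165)&(FT[:,2]<.19)&(FT[:,0]>.02)&(FT[:,0]<.09)]
for y0 in np.arange(-.18,.18,.06):
    a=rl[(rl[:,1]>y0)&(rl[:,1]<y0+.06)]; print("rail",y0.round(2),np.percentile(a[:,0],[5,50,95]).round(4),np.median(a[:,2]).round(4),len(a))
E
```

```text
dark 459
yaw 99.25
x [(-94, 2), (-91, 5), (-88, 7), (-85, 5), (-82, 3), (-70, 4), (-67, 6), (-64, 8), (-61, 7), (-58, 6), (-55, 5), (-52, 5), (-49, 5), (-46, 7), (-43, 6), (-40, 4), (-37, 5), (-34, 5), (-31, 7), (-28, 7), (-25, 6), (-22, 6), (-19, 5), (-16, 6), (-13, 6), (-10, 5), (2, 2), (5, 6), (8, 7), (11, 5), (14, 6), (17, 7), (20, 8), (23, 7), (26, 7), (29, 6), (32, 7), (35, 7), (38, 7), (41, 7), (44, 6), (47, 6), (50, 5), (53, 7), (56, 6), (59, 5), (62, 1), (65, 2), (68, 22), (71, 39), (74, 39), (77, 39), (80, 38), (83, 12)]
y [(-61, 39), (-58, 42), (-55, 46), (-52, 31), (-49, 6), (-46, 5), (-43, 4), (-40, 4), (-37, 4), (-34, 5), (-31, 4), (-28, 5), (-25, 4), (-22, 4), (-19, 4), (-16, 5), (-13, 5), (-10, 5), (-7, 5), (-4, 3), (-1, 4), (2, 5), (5, 5), (8, 5), (11, 4), (14, 5), (17, 5), (20, 4), (23, 4), (26, 5), (29, 5), (32, 5), (35, 5), (38, 4), (41, 3), (44, 4), (47, 4), (50, 4), (53, 5), (56, 21), (59, 43), (62, 46), (65, 33), (68, 1)]
rack o [ 0.66610948 -0.04811021]
-0.115 front x -0.040771694357614685 77 top n 61 y [-0.142  -0.1049 -0.0781] x [-0.0394 -0.0357 -0.0248] z 0
[... 246 characters left out ...]
129308924965Traceback (most recent call last):
  File "<stdin>", line 27, in <module>
    return _quantile_unchecked(
        a, q, axis, out, overwrite_input, method, keepdims, weights)
    return _ureduce(a,
                    func=_quantile_ureduce_func,
    ...<5 lines>...
                    overwrite_input=overwrite_input,
                    method=method)
    r = func(a, **kwargs)
    result = _quantile(arr,
                       quantiles=q,
    ...<2 lines>...
                       out=out,
                       weights=wgt)
    slices_having_nans = np.isnan(arr[-1, ...])
                                  ~~~^^^^^^^^^
IndexError: index -1 is out of bounds for axis 0 with size 0
```

Run:
```python
from h import *
SW=np.load("sideW.npy");TW=np.load("topW.npy")
yaw=np.radians(7.6); o=np.array([.6661,-.0481])
for n,W in(("s",SW),("t",TW)):
    F=frame(W.reshape(-1,3),o,yaw); F=F[(abs(F[:,1])<.25)&(abs(F[:,0])<.13)]
    for zl,zh in((.21,.225),(.168,.186),(.228,.24),(.1,.16)):
        a=F[(F[:,2]>zl)&(F[:,2]<zh)]; h,e=np.histogram(a[:,0],np.arange(-.1,.13,.005)); print(n,zl,[(int(round(x*1000)),int(k)) for x,k in zip(e,h) if k>3])
    d=F[(F[:,2]>.207)&(F[:,2]<.224)&(F[:,0]<.02)&(F[:,0]>-.09)]
    for yc in(-.115,0,.115):
        a=d[abs(d[:,1]-yc)<.055]; k=np.median(a,0); print(n,"die top",yc,len(a),k.round(4),np.percentile(a[:,1],[3,97]).round(4),np.percentile(a[:,0],[3,97]).round(4))
```

```text
s 0.21 [(-70, 4), (-65, 17), (-60, 18), (-55, 61), (-50, 48), (-45, 45), (-40, 48), (-35, 41), (-30, 16), (-25, 16), (-20, 10), (-15, 7)]
s 0.168 [(-60, 10), (-55, 109), (-50, 42), (-45, 16), (-40, 22), (-35, 19), (-30, 7), (-10, 19), (-5, 82), (0, 56), (5, 68), (10, 69), (15, 67), (20, 17)]
s 0.228 [(-30, 4), (-25, 5), (-20, 11), (-15, 11), (-10, 4), (-5, 6), (0, 11), (5, 11), (10, 12), (15, 13), (20, 8), (25, 7)]
s 0.1 [(-65, 101), (-60, 268), (-55, 216), (-50, 60), (-45, 35), (-40, 33), (-35, 33), (-30, 7), (-10, 24), (-5, 84), (0, 31), (5, 12), (10, 8), (15, 8), (75, 4), (80, 6), (85, 21), (90, 19), (95, 40), (100, 41), (105, 70), (110, 106), (115, 149), (120, 153)]
s die top -0.115 135 [-0.0437 -0.1155  0.2142] [-0.1451 -0.0819] [-0.0623 -0.0107]
s die top 0 123 [-0.0449 -0.0019  0.2141] [-0.0313  0.0346] [-0.0623 -0.0177]
s die top 0.115 113 [-0.0432  0.1133  0.2144] [0.0832 0.1486] [-0.0622 -0.0135]
t 0.21 [(-70, 5), (-60, 33), (-55, 111), (-50, 113), (-45, 112), (-40, 112), (-35, 69)]
t 0.168 [(-60, 41), (-55, 27), (-50, 7), (-10, 101), (-5, 237), (0, 227), (5, 223), (10, 223), (15, 123)]
t 0.228 [(-65, 10), (-60, 9), (-55, 9), (-50, 7), (-45, 8), (-40, 10), (-35, 7), (-30, 10), (-25, 19), (-20, 22), (-15, 15), (-10, 13), (-5, 16), (0, 24), (5, 29), (10, 23), (15, 28), (20, 24)]
t 0.1 [(-65, 171), (-60, 129), (-55, 37), (-50, 4), (-45, 7), (-10, 69), (-5, 34), (75, 5), (80, 20), (85, 50), (90, 67), (95, 84), (100, 103), (105, 118), (110, 174), (115, 201), (120, 259)]
t die top -0.115 196 [-0.0449 -0.1064  0.216 ] [-0.1418 -0.078 ] [-0.0566 -0.0323]
t die top 0 194 [-0.0441  0.0069  0.2159] [-0.0277  0.0365] [-0.056  -0.0324]
t die top 0.115 193 [-0.0437  0.1211  0.2159] [0.0875 0.1504] [-0.0558 -0.0319]
```

```bash
cat >> h.py <<'E'
def Rz(z,y):  # tool rotation from approach dir z and closing dir y
    z=np.array(z,float);z/=np.linalg.norm(z);y=np.array(y,float);y-=y@z*z;y/=np.linalg.norm(y)
    return R.from_matrix(np.c_[np.cross(y,z),y,z])
def near(Ra,Rb): # the half turn of Rb nearest Ra
    f=Rb*R.from_rotvec([0,0,np.pi]); return min((Rb,f),key=lambda q:(Ra.inv()*q).magnitude())
RK=np.radians(7.5);X=np.array([np.cos(RK),np.sin(RK),0]);Y=np.array([-np.sin(RK),np.cos(RK),0]);Z=np.array([0,0,1.])
HA=np.array([.6492,-.1633,.205])
RD=np.radians(-102.8);D=np.array([np.cos(RD),np.sin(RD),0]);DY=np.array([-np.sin(RD),np.cos(RD),0]);SEAT=np.array([.4135,-.3003,.098])
TR=np.radians(99.25);TX=np.array([np.cos(TR),np.sin(TR),0]);TY=np.array([-np.sin(TR),np.cos(TR),0]);TO=np.array([.467,.2847,0])
def plan(p,q,wps,start=None):
    """wps: (pos,Rot,n); prints rows"""
    cp,cR=np.array(p),q; rows=[]
    for pos,Rt,n in wps:
        p0,R0=cp.copy(),cR; rv=(R0.inv()*Rt).as_rotvec()
        for k in range(1,n+1):
            tp=p0+(np.array(pos)-p0)*k/n; tR=R0*R.from_rotvec(rv*k/n)
            s=np.round(cR.inv().apply(tp-cp)/.04,2); t=np.round(np.degrees((cR.inv()*tR).as_rotvec())/8,2)
            if max(abs(s).max(),abs(t).max())>1: print("TOO BIG")
            rows.append([float(x)+0. for x in (*s,*t)]); cp=cp+cR.apply(s*.04); cR=cR*R.from_rotvec(np.radians(t*8))
    for i in range(0,len(rows),20): print(str(rows[i:i+20]).replace("0.0,","0,").replace("0.0]","0]").replace(" ",""))
def now():
    s=read_state(); print("t",round(s["time"],2),"p",s["ee_pos"].round(4),"F",s["ft_force"].round(1),"w",round(s["width"],4),"g",round(s["grip_force"],1)); return s["ee_pos"],R.from_quat(s["eef_rot"])
E
python3 - <<'E'
from h import *
p,q=now(); Rp=near(q,Rz(-Z,Y)); t=HA+.045*X
a=t+Z*(.0275+.014+.03)
plan(p,q,[([.3,.4,.34],Rp,8),([.55,.05,.34],Rp,12),([a[0],a[1],.32],Rp,8),(a,Rp,2),(a-Z*.053,Rp,9),(a+Z*.03,Rp,3)])
E
```

```text
t 0.15 p [0.2252 0.5827 0.236 ] F [ 0.  -0.2 -0. ] w 0.0868 g 0.0
[[-0.42,-0.45,-0.32,0,0,-0.45],[-0.4,-0.47,-0.33,0,0,-0.44],[-0.36,-0.5,-0.32,0,0,-0.45],[-0.34,-0.52,-0.33,0,0,-0.45],[-0.3,-0.54,-0.32,0,0,-0.45],[-0.26,-0.56,-0.33,-0.01,0,-0.44],[-0.23,-0.57,-0.32,0,0,-0.45],[-0.2,-0.59,-0.33,0,0,-0.45],[-0.42,-0.79,0,0,0,0],[-0.42,-0.79,0,0,0,0],[-0.42,-0.79,0,0,0,0],[-0.42,-0.79,0,0,0,0],[-0.42,-0.79,0,0,0,0],[-0.42,-0.79,0,0,0,0],[-0.43,-0.79,0,0,0,0],[-0.42,-0.79,0,0,0,0],[-0.42,-0.8,0,0,0,0],[-0.42,-0.79,0,0,0,0],[-0.42,-0.79,0,0,0,0],[-0.42,-0.79,0,0,0,0]]
[[-0.36,-0.7,0.06,0,0,0],[-0.36,-0.7,0.06,0,0,0],[-0.36,-0.7,0.06,0,0,0],[-0.36,-0.7,0.07,0,0,0],[-0.36,-0.71,0.06,0,0,0],[-0.36,-0.7,0.06,0,0,0],[-0.37,-0.7,0.06,0,0,0],[-0.36,-0.7,0.06,0,0,0],[0,0,0.54,0,0,0],[0,0,0.55,0,0,0],[0,0,0.15,0,0,0],[0,0,0.14,0,0,0],[0,0,0.15,0,0,0],[0,0,0.15,0,0,0],[0,0,0.15,0,0,0],[0,0,0.14,0,0,0],[0,0,0.15,0,0,0],[0,0,0.15,0,0,0],[0,0,0.14,0,0,0],[0,0,-0.69,0,0,0]]
[[0,0,-0.69,0,0,0],[0,0,-0.69,0,0,0]]
```

Request:
carry_out(
  moves=[
    [-0.42,-0.45,-0.32,0,0,-0.45],
    [-0.4,-0.47,-0.33,0,0,-0.44],
    [-0.36,-0.5,-0.32,0,0,-0.45],
    [-0.34,-0.52,-0.33,0,0,-0.45],
    [-0.3,-0.54,-0.32,0,0,-0.45],
    [-0.26,-0.56,-0.33,0,0,-0.44],
    [-0.23,-0.57,-0.32,0,0,-0.45],
    [-0.2,-0.59,-0.33,0,0,-0.45],
    [-0.42,-0.79,0,0,0,0],
    [-0.42,-0.79,0,0,0,0],
    [-0.42,-0.79,0,0,0,0],
    [-0.42,-0.79,0,0,0,0],
    [-0.42,-0.79,0,0,0,0],
    [-0.42,-0.79,0,0,0,0],
    [-0.43,-0.79,0,0,0,0],
    [-0.42,-0.79,0,0,0,0],
    [-0.42,-0.8,0,0,0,0],
    [-0.42,-0.79,0,0,0,0],
    [-0.42,-0.79,0,0,0,0],
    [-0.42,-0.79,0,0,0,0],
  ],
  fingers=0,
  force=20,
)

```text
time: 2.65
ee_pos: [0.5506, 0.0491, 0.3404]
eef_rot: [-0.066, 0.998, 0.0, -0.0]
ft_force: [0.3, 0.4, -0.6]
width: 0.0007
grip_force: 0.0
```

Request:
carry_out(
  moves=[
    [-0.36,-0.7,0.06,0,0,0],
    [-0.36,-0.7,0.06,0,0,0],
    [-0.36,-0.7,0.06,0,0,0],
    [-0.36,-0.7,0.07,0,0,0],
    [-0.36,-0.71,0.06,0,0,0],
    [-0.36,-0.7,0.06,0,0,0],
    [-0.37,-0.7,0.06,0,0,0],
    [-0.36,-0.7,0.06,0,0,0],
    [0,0,0,0,0,0],
    [0,0,0,0,0,0],
  ],
)

```text
time: 3.9
ee_pos: [0.6939, -0.1567, 0.3206]
eef_rot: [-0.066, 0.998, 0.0, -0.0]
ft_force: [-0.0, 0.4, 0.1]
width: 0.0002
grip_force: 0.0
```

Run:
```python
from h import *
p,q=now(); print(read_state()["joint_positions"].round(2)); Rp=near(q,Rz(-Z,Y)); t=HA+.045*X
a=t+Z*(.0275+.014+.012)
print(((p-t)@X,(p-t)@Y))
plan(p,q,[(a,Rp,3),(a-Z*.035,Rp,8)])
```

```text
t 3.9 p [ 0.6939 -0.1567  0.3206] F [-0.   0.4  0.1] w 0.0002 g 0.0
[-0.16  0.55  0.55  1.06 -0.28  1.6   2.01]
(np.float64(0.00020956109094533046), np.float64(0.0006881769684709799))
[[0,-0.01,0.52,0,0,0],[0,0,0.52,0,0,0],[0,-0.01,0.51,0,0,0],[0,0,0.11,0,0,0],[0,0,0.11,0,0,0],[0,0,0.11,0,0,0],[0,0,0.11,0,0,0],[0,0,0.11,0,0,0],[0,0,0.11,0,0,0],[0,0,0.11,0,0,0],[0,0,0.11,0,0,0]]
```

Request:
carry_out(
  moves=[
    [0,0,0.52,0,0,0],
    [0,0,0.52,0,0,0],
    [0,0,0.51,0,0,0],
    [0,0,0.11,0,0,0],
    [0,0,0.11,0,0,0],
    [0,0,0.11,0,0,0],
    [0,0,0.11,0,0,0],
    [0,0,0.11,0,0,0],
  ],
)

```text
time: 4.9
ee_pos: [0.6957, -0.1569, 0.2389]
eef_rot: [-0.066, 0.998, -0.0, 0.003]
ft_force: [5.0, 1.0, 3.7]
width: 0.0005
grip_force: 2.4
```

Request:
carry_out(
  moves=[
    [0,0,0.11,0,0,0],
    [0,0,0.11,0,0,0],
    [0,0,0.11,0,0,0],
    [0,0,0.1,0,0,0],
  ],
)

```text
time: 5.4
ee_pos: [0.695, -0.1573, 0.2207]
eef_rot: [-0.066, 0.998, -0.0, 0.001]
ft_force: [3.7, -0.0, 10.0]
width: 0.0006
grip_force: 4.6
```

Request:
carry_out(
  moves=[
    [0,0,0.08,0,0,0],
    [0,0,0.05,0,0,0],
    [0,0,0,0,0,0],
  ],
)

```text
time: 5.78
ee_pos: [0.6966, -0.1572, 0.2176]
eef_rot: [-0.066, 0.998, -0.001, 0.004]
ft_force: [6.8, 0.7, 12.2]
width: 0.0005
grip_force: 6.3
```

Run:
```python
from h import *
S=cam("side")[1];T=cam("top")[1]
f=lambda i,x0,y0,x1,y1:cv2.resize(i[y0:y1,x0:x1],(400,400),interpolation=cv2.INTER_CUBIC)
save("press.png",np.hstack([f(S,330,135,430,235),f(T,300,80,400,180)]))
```

```text
(no output)
```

View pics/press.png

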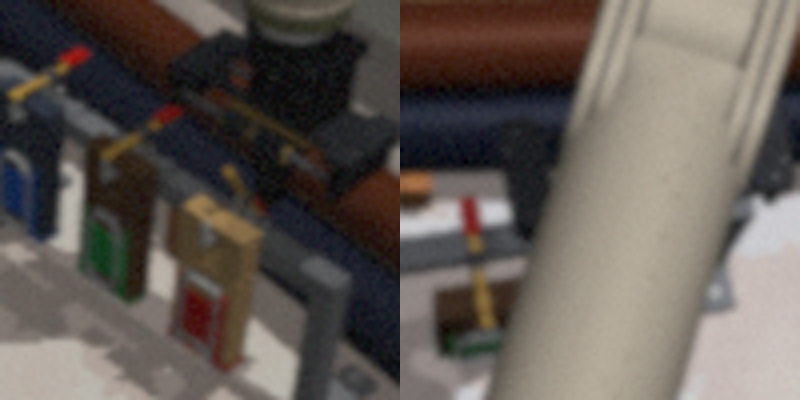

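The side crop shows keeper a open: its bar stands up at (232,180), with the tab hanging behind the red die.

Run:
```python
from h import *
p,q=now(); Rg=near(q,Rz(X-Z,Y)); z=(X-Z)/2**.5
g=HA-.012*X-.025*Z+.005*z
Rd=near(q,Rz(-Z,Y))
plan(p,q,[(HA+.045*X+Z*.115,Rd,4),(HA-.13*X+.13*Z,Rg,10),(g-.09*z,Rg,4)])
print()
plan(g-.09*z,Rg,[(g,Rg,8)])
```

```text
t 5.88 p [ 0.6966 -0.1572  0.2176] F [ 6.4 -0.3 12.2] w 0.0003 g 6.3
[[0.01,0,-0.64,0,0.01,0],[0.02,0,-0.64,-0.01,0.02,0],[0.01,0,-0.64,0,0.01,0.01],[0.02,0,-0.64,0,0.01,0],[0.44,0,-0.04,0,-0.56,0],[0.43,0,-0.07,0,-0.56,0],[0.43,0,-0.1,0,-0.57,0],[0.41,0,-0.14,0,-0.56,0],[0.41,0,-0.17,0,-0.56,0],[0.38,0,-0.21,0,-0.56,0],[0.38,0,-0.23,0,-0.56,0],[0.35,0,-0.26,0,-0.57,0],[0.33,0,-0.29,0,-0.56,0],[0.31,0,-0.31,0,-0.56,0],[0.16,0,0.68,0,0,0],[0.17,0,0.67,0,0,0],[0.16,0,0.68,0,0,0],[0.16,0,0.67,0,0,0]]

[[0,0,0.28,0,0,0],[0,0,0.28,0,0,0],[0,0,0.28,0,0,0],[0,0,0.29,0,0,0],[0,0,0.28,0,0,0],[0,0,0.28,0,0,0],[0,0,0.28,0,0,0],[0,0,0.28,0,0,0]]
```

Request:
carry_out(
  moves=[
    [0.01,0,-0.64,0,0,0],
    [0.02,0,-0.64,0,0,0],
    [0.01,0,-0.64,0,0,0],
    [0.02,0,-0.64,0,0,0],
    [0.44,0,-0.04,0,-0.56,0],
    [0.43,0,-0.07,0,-0.56,0],
    [0.43,0,-0.1,0,-0.57,0],
    [0.41,0,-0.14,0,-0.56,0],
    [0.41,0,-0.17,0,-0.56,0],
    [0.38,0,-0.21,0,-0.56,0],
    [0.38,0,-0.23,0,-0.56,0],
    [0.35,0,-0.26,0,-0.57,0],
    [0.33,0,-0.29,0,-0.56,0],
    [0.31,0,-0.31,0,-0.56,0],
    [0,0,0,0,0,0],
  ],
  fingers=87,
)

```text
time: 7.75
ee_pos: [0.5166, -0.181, 0.3315]
eef_rot: [-0.059, 0.922, 0.026, 0.382]
ft_force: [0.1, 0.1, 0.6]
width: 0.0869
grip_force: 0.0
```

Run:
```python
from h import *
p,q=now(); Rg=near(q,Rz(X-Z,Y)); z=(X-Z)/2**.5
print(read_state()["joint_positions"].round(2), np.degrees((q.inv()*Rg).as_rotvec()).round(1))
g=HA-.012*X-.025*Z+.005*z
c,I,W=cam("side"); cT,IT,WT=cam("top")
for n,W in(("s",W),("t",WT)):
    F=frame(W.reshape(-1,3),HA[:2],RK); a=F[(abs(F[:,1])<.05)&(F[:,2]>.207)&(F[:,2]<.224)&(F[:,0]>-.06)&(F[:,0]<.02)]
    print(n,len(a),np.median(a,0).round(4),np.percentile(a[:,1],[3,97]).round(4))
    b=F[(abs(F[:,1])<.05)&(F[:,2]>.07)&(F[:,2]<.2)&(F[:,0]>-.06)&(F[:,0]<.02)]; print(np.percentile(b,[3,50,97],axis=0).round(4).tolist())
    k=F[(abs(F[:,1])<.015)&(F[:,2]>.225)&(F[:,2]<.29)&(F[:,0]>-.06)&(F[:,0]<.07)]; print("keeper",len(k),k.mean(0) if len(k) else "",k.max(0) if len(k) else "")
plan(p,q,[(g-.09*z,Rg,5),(g,Rg,9)])
```

```text
t 7.75 p [ 0.5166 -0.181   0.3315] F [0.1 0.1 0.6] w 0.0869 g 0.0
[-0.22 -0.43  0.57  2.13 -0.22  0.69  2.22] [ 0.   0.  -0.1]
s 144 [-0.0123 -0.0033  0.214 ] [-0.0329  0.0288]
[[-0.0305, -0.0352, 0.0766], [-0.0212, -0.011, 0.1385], [-0.0007, 0.0322, 0.1953]]
keeper 29 [ 0.00450758 -0.00191909  0.24181099] [0.02330808 0.00521318 0.26725891]
t 217 [-0.013   0.0028  0.2156] [-0.0294  0.0334]
[[-0.0316, -0.029, 0.0786], [-0.0242, 0.009, 0.1507], [0.0086, 0.0355, 0.1963]]
keeper 41 [0.00499263 0.00206317 0.24364972] [0.01991366 0.00817066 0.27122707]
[[0.11,0,0.54,0,0,0],[0.1,0,0.54,0,0,-0.01],[0.11,0,0.54,0,0,0],[0.1,0,0.54,0,0,0],[0.11,0,0.55,0,0,-0.01],[0,0,0.25,0,0,0],[0,0,0.25,0,0,0],[0,0,0.25,0,0,0],[0,0,0.25,0,0,0],[0,0,0.25,0,0,0],[0,0,0.25,0,0,0],[0,0,0.25,0,0,0],[0,0,0.25,0,0,0],[0,0,0.25,0,0,0]]
```

The die's measured place is within 1–3 mm of the model and the keeper stands open to z 0.267. Grasping.

Request:
carry_out(
  moves=[
    [0.11,0,0.54,0,0,0],
    [0.1,0,0.54,0,0,0],
    [0.11,0,0.54,0,0,0],
    [0.1,0,0.54,0,0,0],
    [0.11,0,0.55,0,0,0],
    [0,0,0.25,0,0,0],
    [0,0,0.25,0,0,0],
    [0,0,0.25,0,0,0],
    [0,0,0.25,0,0,0],
    [0,0,0.25,0,0,0],
    [0,0,0.25,0,0,0],
    [0,0,0.25,0,0,0],
    [0,0,0.25,0,0,0],
    [0,0,0.25,0,0,0],
  ],
)

```text
time: 9.6
ee_pos: [0.6206, -0.1531, 0.1958]
eef_rot: [-0.055, 0.923, 0.017, 0.381]
ft_force: [-0.6, -2.9, 1.8]
width: 0.0866
grip_force: 1.2
```

Request:
carry_out(
  moves=[
    [0,0,0,0,0,0],
    [0,0,0,0,0,0],
    [0,0,0,0,0,0],
    [0,0,0,0,0,0],
  ],
  fingers=60,
  force=35,
)

```text
time: 10.1
ee_pos: [0.6215, -0.1565, 0.1972]
eef_rot: [-0.054, 0.922, 0.014, 0.382]
ft_force: [5.8, -24.3, -8.2]
width: 0.0674
grip_force: 35.0
```

Run:
```python
from h import *
p,q=now(); z=(X-Z)/2**.5
g=HA-.012*X-.025*Z+.005*z
print("err XYZ",(p-g)@X,(p-g)@Y,(p-g)@Z)
plan(p,q,[(p+.022*Z,q,5)]);plan(p+.022*Z,q,[(p+.022*Z-.1*X,q,8),(p+.07*Z-.17*X,q,3)])
```

```text
t 10.1 p [ 0.6215 -0.1565  0.1972] F [  5.8 -24.3  -8.2] w 0.0674 g 35.0
err XYZ -0.01810478216102135 0.010370642696509107 0.02076462384532282
[[-0.08,0,-0.08,0,0,0],[-0.08,0,-0.08,0,0,0],[-0.07,-0.01,-0.07,0,0,0],[-0.08,0,-0.08,0,0,0],[-0.08,0,-0.08,0,0,0]]
[[0.22,-0.01,-0.22,0,0,0],[0.22,0,-0.22,0,0,0],[0.22,-0.01,-0.22,0,0,0],[0.22,-0.01,-0.22,0,0,0],[0.23,0,-0.22,0,0,0],[0.22,-0.01,-0.23,0,0,0],[0.22,-0.01,-0.22,0,0,0],[0.22,0,-0.22,0,0,0],[0.13,-0.02,-0.69,0,0,0],[0.13,-0.02,-0.7,0,0,0],[0.13,-0.02,-0.69,0,0,0]]
```

Request:
carry_out(
  moves=[
    [0,0,0,0,0,0],
    [0,0,0,0,0,0],
    [0,0,0,0,0,0],
  ],
  fingers=87,
)

```text
time: 10.48
ee_pos: [0.6206, -0.1508, 0.1956]
eef_rot: [-0.057, 0.923, 0.018, 0.38]
ft_force: [-0.3, 0.5, 0.4]
width: 0.0847
grip_force: 0.0
```

Run:
```python
from h import *
p,q=now(); print(read_state()["joint_positions"].round(3), q.as_matrix().round(3).tolist())
z=(X-Z)/2**.5;g=HA-.012*X-.025*Z+.005*z
print("err XYZ",(p-g)@X,(p-g)@Y,(p-g)@Z)
c,I,W=cam("side"); save("blk.png",I[110:250,310:470],4)
F=frame(W.reshape(-1,3),HA[:2],RK); a=F[(abs(F[:,1])<.05)&(F[:,2]>.207)&(F[:,2]<.224)&(F[:,0]>-.06)&(F[:,0]<.02)]
print(len(a),np.median(a,0).round(4),np.percentile(a[:,1],[3,97]).round(4))
```

```text
t 10.47 p [ 0.6206 -0.1508  0.1956] F [-0.3  0.5  0.4] w 0.0847 g 0.0
[-1.022 -0.115  1.338  2.174 -0.661  0.347  2.603] [[-0.704, -0.119, 0.7], [-0.091, 0.993, 0.077], [-0.704, -0.01, -0.71]]
err XYZ -0.01823966985848525 0.01612800610691407 0.019157060072855808
15 [ 0.0127 -0.003   0.2215] [-0.0074  0.0228]
```

View pics/blk.png

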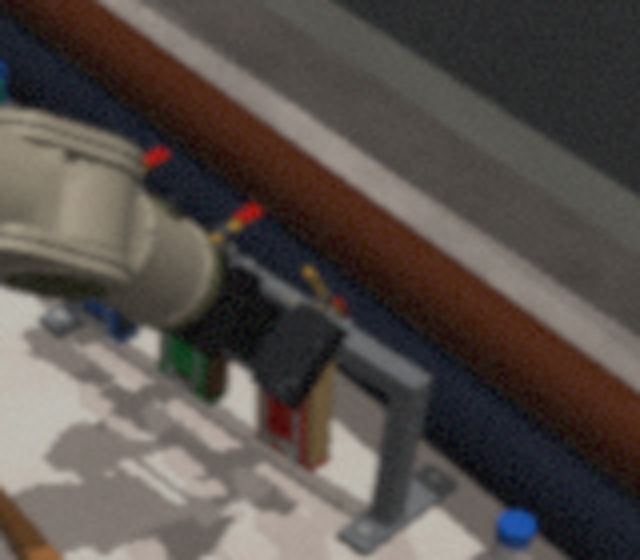

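The arm ran onto the limits of joints 3 and 7, and the fingers came short, so this is not the scene's fault. In the crop the gripper is at (290,340) over the die at (300,420), still on the hook. I'll back off and use the other half turn of the wrist.

Request:
carry_out(
  moves=[
    [0,0,-0.4,0,0,0],
    [0,0,-0.4,0,0,0],
    [0,0,-0.5,0,0,0],
    [0,0,-0.5,0,0,0],
    [0,0,-0.5,0,0,0],
    [0,0,-0.5,0,0,0],
    [0,0,-0.5,0,0,0],
    [0,0,-0.5,0,0,0],
    [0,0,0,0,0,0],
  ],
)

```text
time: 11.65
ee_pos: [0.5157, -0.1628, 0.303]
eef_rot: [-0.056, 0.923, 0.018, 0.381]
ft_force: [0.5, -0.7, 0.4]
width: 0.0869
grip_force: 0.0
```

Run:
```python
from h import *
p,q=now(); print(read_state()["joint_positions"].round(3)); Rg=Rz(X-Z,-Y)
print(np.degrees((q.inv()*Rz(X-Z,Y)).as_rotvec()).round(1),np.degrees((q.inv()*Rg).as_rotvec()).round(1))
for n in("side","top"):
    W=cam(n)[2];F=frame(W.reshape(-1,3),HA[:2],RK); a=F[(abs(F[:,1])<.05)&(F[:,2]>.207)&(F[:,2]<.224)&(F[:,0]>-.06)&(F[:,0]<.02)]
    print(len(a),np.median(a,0).round(4),np.percentile(a[:,1],[3,97]).round(4))
```

```text
t 11.65 p [ 0.5157 -0.1628  0.303 ] F [ 0.5 -0.7  0.4] w 0.0869 g 0.0
[-0.275 -0.454  0.575  2.2   -0.127  0.611  2.113]
[-0.9 -0.1 -0.1] [ -0.2   1.4 179.9]
137 [-0.0105  0.0006  0.2142] [-0.025   0.0383]
213 [-0.0104  0.0083  0.215 ] [-0.021   0.0412]
```

Request:
carry_out(
  moves=[
    [0,0,0,0,0,1],
    [0,0,0,0,0,1],
    [0,0,0,0,0,1],
    [0,0,0,0,0,1],
    [0,0,0,0,0,1],
    [0,0,0,0,0,1],
    [0,0,0,0,0,1],
    [0,0,0,0,0,1],
    [0,0,0,0,0,1],
    [0,0,0,0,0,1],
    [0,0,0,0,0,1],
    [0,0,0,0,0,1],
    [0,0,0,0,0,1],
    [0,0,0,0,0,1],
    [0,0,0,0,0,1],
    [0,0,0,0,0,1],
    [0,0,0,0,0,1],
    [0,0,0,0,0,1],
    [0,0,0,0,0,1],
    [0,0,0,0,0,1],
  ],
)

```text
time: 14.25
ee_pos: [0.516, -0.1621, 0.3005]
eef_rot: [0.9, 0.214, 0.377, 0.047]
ft_force: [-0.3, -1.2, 0.5]
width: 0.0871
grip_force: 0.0
```

Run:
```python
from h import *
p,q=now(); print(read_state()["joint_positions"].round(3)); z=(X-Z)/2**.5; Rg=Rz(z,-Y)
g=HA-.012*X-.025*Z+.005*z+.004*Y
plan(p,q,[(g-.09*z,Rg,6)]);plan(g-.09*z,Rg,[(g-.05*z,Rg,3)]);plan(g-.05*z,Rg,[(g,Rg,5)])
```

```text
t 14.25 p [ 0.516  -0.1621  0.3005] F [-0.3 -1.2  0.5] w 0.0871 g 0.0
[ 0.362 -0.311  0.078  2.178 -0.598  0.668 -0.298]
[[-0.02,0.05,0.36,0.02,0.01,0.41],[-0.01,0.06,0.35,0.01,0.01,0.41],[-0.02,0.05,0.36,0.02,0.01,0.4],[-0.01,0.06,0.35,0.01,0.01,0.41],[-0.01,0.06,0.35,0.02,0.01,0.41],[0,0.06,0.36,0.01,0.01,0.41]]
[[0,0,0.33,0,0,0],[0,0,0.34,0,0,0],[0,0,0.33,0,0,0]]
[[0,0,0.25,0,0,0],[0,0,0.25,0,0,0],[0,0,0.25,0,0,0],[0,0,0.25,0,0,0],[0,0,0.25,0,0,0]]
```

Request:
carry_out(
  moves=[
    [-0.02,0.05,0.36,0.02,0.01,0.41],
    [-0.01,0.06,0.35,0.01,0.01,0.41],
    [-0.02,0.05,0.36,0.02,0.01,0.4],
    [-0.01,0.06,0.35,0.01,0.01,0.41],
    [-0.01,0.06,0.35,0.02,0.01,0.41],
    [0,0.06,0.36,0.01,0.01,0.41],
    [0,0,0.33,0,0,0],
    [0,0,0.34,0,0,0],
    [0,0,0.33,0,0,0],
  ],
)

```text
time: 15.38
ee_pos: [0.6059, -0.1656, 0.2129]
eef_rot: [0.921, 0.063, 0.383, -0.023]
ft_force: [-0.1, -0.5, -0.2]
width: 0.0873
grip_force: 0.0
```

Run:
```python
from h import *
p,q=now(); print(read_state()["joint_positions"].round(3)); z=(X-Z)/2**.5; Rg=Rz(z,-Y)
g=HA-.012*X-.025*Z+.005*z+.004*Y
print((p-g)@X,(p-g)@Y,(p-g)@Z)
plan(p,q,[(g,Rg,5)])
```

```text
t 15.38 p [ 0.6059 -0.1656  0.2129] F [-0.1 -0.5 -0.2] w 0.0873 g 0.0
[ 0.304 -0.011  0.075  2.129 -0.886  0.46  -0.356]
-0.03475236379213838 -0.000598333720771429 0.036414723365322366
[[-0.01,0,0.25,0,0,0.01],[0,-0.01,0.25,0.01,0,0.01],[-0.01,0,0.25,0,-0.01,0],[0,0,0.26,0,0,0.01],[-0.01,-0.01,0.25,0,0,0.01]]
```

Request:
carry_out(
  moves=[
    [0,0,0.25,0,0,0],
    [0,0,0.25,0,0,0],
    [0,0,0.25,0,0,0],
    [0,0,0.25,0,0,0],
    [0,0,0.25,0,0,0],
    [0,0,0,0,0,0],
  ],
)

```text
time: 16.12
ee_pos: [0.6405, -0.1609, 0.1773]
eef_rot: [0.922, 0.062, 0.382, -0.024]
ft_force: [0.8, -0.7, -0.3]
width: 0.0869
grip_force: 0.0
```

Request:
carry_out(
  moves=[
    [0,0,0,0,0,0],
    [0,0,0,0,0,0],
    [0,0,0,0,0,0],
    [0,0,0,0,0,0],
  ],
  fingers=60,
  force=35,
)

```text
time: 16.62
ee_pos: [0.6404, -0.1608, 0.1784]
eef_rot: [0.921, 0.063, 0.383, -0.023]
ft_force: [-2.0, 2.8, 1.0]
width: 0.0691
grip_force: 34.0
```

Run:
```python
from h import *
p,q=now(); print(read_state()["joint_positions"].round(3)); z=(X-Z)/2**.5; Rg=Rz(z,-Y)
g=HA-.012*X-.025*Z+.005*z+.004*Y
e=p-g;print(e@X,e@Y,e@Z,np.degrees((q.inv()*Rg).as_rotvec()).round(1))
plan(p,q,[(p+.022*Z-.004*Y,q,5),(p+.022*Z-.1*X-.004*Y,q,8),(p+.09*Z-.17*X,q,4)])
```

```text
t 16.62 p [ 0.6404 -0.1608  0.1784] F [-2.   2.8  1. ] w 0.0691 g 34.0
[ 0.29   0.103  0.054  2.095 -1.021  0.393 -0.236]
5.2092276011381463e-05 -0.0003929953241197092 0.0019027811945580286 [ 0.1 -0.1  0.3]
[[0.08,0.02,-0.08,0,0,0],[0.08,0.02,-0.08,0,0,0],[0.07,0.02,-0.07,0,0,0],[0.08,0.02,-0.08,0,0,0],[0.08,0.02,-0.08,0,0,0],[-0.22,0,-0.22,0,0,0],[-0.22,0,-0.22,0,0,0],[-0.22,0,-0.22,0,0,0],[-0.22,0,-0.22,0,0,0],[-0.22,0,-0.23,0,0,0],[-0.22,0,-0.22,0,0,0],[-0.22,0,-0.22,0,0,0],[-0.23,0,-0.22,0,0,0],[-0.01,-0.03,-0.61,0,0,0],[0,-0.02,-0.61,0,0,0],[-0.01,-0.03,-0.61,0,0,0],[-0.01,-0.02,-0.61,0,0,0]]
```

Request:
carry_out(
  moves=[
    [0.07,0.02,-0.07,0,0,0],
    [0.08,0.02,-0.08,0,0,0],
    [0.07,0.02,-0.07,0,0,0],
    [0.08,0.02,-0.08,0,0,0],
    [0.08,0.02,-0.08,0,0,0],
    [0,0,0,0,0,0],
  ],
  force=40,
)

```text
time: 17.38
ee_pos: [0.6407, -0.1653, 0.1997]
eef_rot: [0.921, 0.062, 0.383, -0.023]
ft_force: [-1.1, -1.1, -3.5]
width: 0.069
grip_force: 39.0
```

Request:
carry_out(
  moves=[
    [-0.22,0,-0.22,0,0,0],
    [-0.22,0,-0.22,0,0,0],
    [-0.22,0,-0.22,0,0,0],
    [-0.22,0,-0.22,0,0,0],
    [-0.22,0,-0.23,0,0,0],
    [-0.22,0,-0.22,0,0,0],
    [-0.22,0,-0.22,0,0,0],
    [-0.23,0,-0.22,0,0,0],
  ],
)

```text
time: 18.38
ee_pos: [0.5408, -0.1785, 0.1996]
eef_rot: [0.921, 0.062, 0.383, -0.023]
ft_force: [-0.3, -0.1, -4.0]
width: 0.0686
grip_force: 38.9
```

```bash
cat >> h.py <<'E'
M=lambda x,y,z:R.from_matrix(np.c_[x,y,z])
DH=M(Z,Y,-X); DR=M((D+Z)/2**.5,DY,(Z-D)/2**.5)
E
python3 - <<'E'
from h import *
import json
p,q=now(); pg=p.copy(); # relation from lifted pose: die lifted .0213, moved -.1 X
Rg=R.from_quat([0.921,0.063,0.383,-0.023]); pg=np.array([.6404,-.1608,.1784])
rel=DH.inv()*Rg; off=DH.inv().apply(pg-(HA-.065*Z)); off[1]=0; print("tcp in die",off.round(4))
json.dump([rel.as_quat().tolist(),off.tolist()],open("rel.json","w"))
Rt=DR*rel; pt=SEAT+DR.apply(off); print(pt,Rt.as_matrix().round(2).tolist(),np.degrees((q.inv()*Rt).magnitude()))
plan(p,q,[([.50,-.19,.29],q,4),([.45,-.24,.33],q*R.from_rotvec((q.inv()*Rt).as_rotvec()*.5),9),(pt+.09*Z,Rt,10)])
E
```

```text
t 18.38 p [ 0.5408 -0.1785  0.1996] F [-0.3 -0.1 -4. ] w 0.0686 g 38.9
tcp in die [0.0384 0.     0.0084]
[ 0.4088     -0.32098715  0.13109147] [[-0.22, -0.98, -0.0], [-0.98, 0.22, -0.0], [0.0, 0.0, -1.0]] 116.18234373143629
[[0.21,0.04,-0.58,0,0,0],[0.22,0.04,-0.59,0,0,0],[0.21,0.04,-0.58,0,0,0],[0.22,0.04,-0.59,0,0,0],[-0.03,0.12,-0.19,-0.3,-0.21,0.72],[-0.03,0.13,-0.18,-0.3,-0.21,0.72],[-0.01,0.14,-0.18,-0.3,-0.21,0.72],[-0.01,0.15,-0.17,-0.3,-0.21,0.72],[0,0.15,-0.16,-0.3,-0.21,0.72],[0.02,0.17,-0.16,-0.29,-0.22,0.71],[0.02,0.16,-0.15,-0.3,-0.21,0.72],[0.04,0.17,-0.14,-0.3,-0.21,0.72],[0.06,0.17,-0.14,-0.3,-0.21,0.72],[-0.01,0.26,0.24,-0.27,-0.19,0.65],[0.01,0.26,0.24,-0.27,-0.19,0.65],[0.05,0.24,0.26,-0.27,-0.19,0.64],[0.07,0.23,0.26,-0.26,-0.19,0.65],[0.1,0.21,0.27,-0.27,-0.19,0.65],[0.13,0.18,0.27,-0.27,-0.19,0.65],[0.15,0.17,0.28,-0.27,-0.19,0.64]]
[[0.17,0.14,0.27,-0.27,-0.19,0.65],[0.18,0.12,0.28,-0.27,-0.19,0.65],[0.21,0.08,0.28,-0.27,-0.19,0.65]]
```

Request:
carry_out(
  moves=[
    [0.21,0.04,-0.58,0,0,0],
    [0.22,0.04,-0.59,0,0,0],
    [0.21,0.04,-0.58,0,0,0],
    [0.22,0.04,-0.59,0,0,0],
    [-0.03,0.12,-0.19,-0.3,-0.21,0.72],
    [-0.03,0.13,-0.18,-0.3,-0.21,0.72],
    [-0.01,0.14,-0.18,-0.3,-0.21,0.72],
    [-0.01,0.15,-0.17,-0.3,-0.21,0.72],
    [0,0.15,-0.16,-0.3,-0.21,0.72],
    [0.02,0.17,-0.16,-0.29,-0.22,0.71],
    [0.02,0.16,-0.15,-0.3,-0.21,0.72],
    [0.04,0.17,-0.14,-0.3,-0.21,0.72],
    [0.06,0.17,-0.14,-0.3,-0.21,0.72],
    [-0.01,0.26,0.24,-0.27,-0.19,0.65],
    [0.01,0.26,0.24,-0.27,-0.19,0.65],
    [0.05,0.24,0.26,-0.27,-0.19,0.64],
    [0.07,0.23,0.26,-0.26,-0.19,0.65],
    [0.1,0.21,0.27,-0.27,-0.19,0.65],
    [0.13,0.18,0.27,-0.27,-0.19,0.65],
    [0.15,0.17,0.28,-0.27,-0.19,0.64],
  ],
)

```text
time: 20.88
ee_pos: [0.4216, -0.297, 0.2534]
eef_rot: [0.724, -0.687, 0.067, -0.003]
ft_force: [0.2, -0.4, -3.6]
width: 0.0689
grip_force: 39.0
```

```bash
cat >> h.py <<'E'
import json,os
if os.path.exists("rel.json"):
    a,OFF=json.load(open("rel.json")); REL=R.from_quat(a); RT=DR*REL; PT=SEAT+DR.apply(OFF)
E
python3 - <<'E'
from h import *
p,q=now(); print(read_state()["joint_positions"].round(2),np.degrees((q.inv()*RT).as_rotvec()).round(1))
plan(p,q,[(PT+.09*Z,RT,4),(PT+.03*Z,RT,3)])
E
```

```text
t 20.88 p [ 0.4216 -0.297   0.2534] F [ 0.2 -0.4 -3.6] w 0.0689 g 39.0
[ 0.94  0.   -0.43  1.81  0.03  1.19 -2.59] [-6.4 -4.5 15.4]
[[0.13,0.11,0.21,-0.2,-0.14,0.48],[0.13,0.09,0.2,-0.2,-0.14,0.48],[0.15,0.08,0.21,-0.2,-0.14,0.48],[0.15,0.06,0.2,-0.2,-0.14,0.48],[0,0,0.5,0,0,0],[0,0,0.5,0,0,0],[0,0,0.5,0,0,0]]
```

Request:
carry_out(
  moves=[
    [0,0,-0.3,-0.1,-0.07,0.24],
    [0,0,-0.3,-0.1,-0.07,0.24],
    [0,0,0,-0.2,-0.14,0.48],
    [0,0,0,0,0,0],
  ],
)

```text
time: 21.38
ee_pos: [0.4083, -0.3067, 0.2781]
eef_rot: [-0.7, 0.712, -0.044, 0.011]
ft_force: [-0.1, 1.5, -3.8]
width: 0.0688
grip_force: 39.0
```

Run:
```python
from h import *
p,q=now(); print(read_state()["joint_positions"].round(3),np.degrees((q.inv()*RT).as_rotvec()).round(1))
```

```text
t 21.38 p [ 0.4083 -0.3067  0.2781] F [-0.1  1.5 -3.8] w 0.0688 g 39.0
[ 7.330e-01  2.000e-03 -1.770e-01  1.759e+00 -1.000e-03  1.291e+00
 -2.602e+00] [-4.8 -2.  11.5]
```

Request:
carry_out(
  moves=[
    [0,0,0,-0.1,-0.05,0.3],
    [0,0,0,-0.1,-0.05,0.3],
    [0,0,0,-0.1,-0.05,0.3],
    [0,0,0,-0.1,-0.05,0.3],
    [0,0,0,0,0,0],
  ],
)

```text
time: 22.0
ee_pos: [0.4075, -0.3194, 0.2753]
eef_rot: [-0.682, 0.73, -0.026, 0.015]
ft_force: [-0.4, 0.6, -4.5]
width: 0.0688
grip_force: 39.0
```

Run:
```python
from h import *
p,q=now(); print(read_state()["joint_positions"].round(3),np.degrees((q.inv()*RT).as_rotvec()).round(1))
plan(p,q,[(PT+.12*Z,RT,6)])
```

```text
t 22.0 p [ 0.4075 -0.3194  0.2753] F [-0.4  0.6 -4.5] w 0.0688 g 39.0
[-0.044  0.01   0.645  1.756 -0.026  1.32  -2.602] [-3.5 -0.3  8.5]
[[0,0,0.1,-0.07,-0.01,0.18],[0.01,0,0.1,-0.08,0,0.18],[0.01,0,0.1,-0.07,-0.01,0.17],[0,-0.01,0.1,-0.07,-0.01,0.18],[0.01,0,0.11,-0.08,-0.01,0.18],[0,-0.01,0.1,-0.07,0,0.18]]
```

```bash
cat > kin.py <<'E'
from h import *
import itertools
from scipy.optimize import least_squares
s=read_state()
DATA=[([-1.2246,.3328,-.0647,1.4608,.0216,1.3499,-.0885],[.2252,.5827,.2358],[.18333,.98305,-.0006,-.0001]),
([-.16,.55,.55,1.06,-.28,1.6,2.01],[.6939,-.1567,.3206],[-.066,.998,0,0]),
([-.22,-.43,.57,2.13,-.22,.69,2.22],[.5166,-.181,.3315],[-.059,.922,.026,.382]),
([-.275,-.454,.575,2.2,-.127,.611,2.113],[.5157,-.1628,.303],[-.056,.923,.018,.381]),
([.362,-.311,.078,2.178,-.598,.668,-.298],[.516,-.1621,.3005],[.9,.214,.377,.047]),
([.304,-.011,.075,2.129,-.886,.46,-.356],[.6059,-.1656,.2129],[.921,.063,.383,-.023]),
([.29,.103,.054,2.095,-1.021,.393,-.236],[.6404,-.1608,.1784],[.921,.063,.383,-.023]),
([.94,0,-.43,1.81,.03,1.19,-2.59],[.4216,-.297,.2534],[.724,-.687,.067,-.003]),
([.733,.002,-.177,1.759,-.001,1.291,-2.602],[.4083,-.3067,.2781],[-.7,.712,-.044,.011]),
(list(s["joint_positions"]),list(s["ee_pos"]),list(s["eef_rot"]))]
def fk(q,P,sg):
    d1,a2,d3,a3,a4,d5,a6,d7,y0=P
    Rr=R.from_euler("z",sg[0]*q[0]); p=np.array([0,0,d1])
    def T(axis,a,t):
        nonlocal Rr,p
        Rr=Rr*R.from_euler(axis,a); p=p+Rr.apply(t)
    T("y",q[1],[0,0,0]);T("z",sg[1]*q[2],[a3,0,d3]);T("y",q[3],[a4,0,d5]);T("z",sg[2]*q[4],[0,0,0]);T("y",q[5],[a6,0,d7]);T("z",sg[3]*q[6]+sg[4]*np.pi/2,[0,0,0])
    return p,Rr
def fit():
    best=None
    for sg in itertools.product((1,-1),(1,-1),(1,-1),(1,-1),(0,1,2,-1)):
        e=sum((fk(q,np.zeros(9),sg)[1].inv()*R.from_quat(o)).magnitude() for q,p,o in DATA)
        if best is None or e<best[0]: best=(e,sg)
    sg=best[1]; f=lambda P:np.concatenate([fk(q,P,sg)[0]-p for q,p,o in DATA])
    r_=least_squares(f,[.35,0,.4,0,0,.4,0,.2,0]); return best,r_.x,np.abs(r_.fun).max()
if __name__=="__main__":
    b,P,e=fit(); sg=b[1]; print(b,P.round(4),e); json.dump([list(sg),P.tolist()],open("kin.json","w"))
    # feasibility at rest
    lo=np.array([-2.6,-.5,-1.47,.16,-1.27,.06,-2.6])+.03; hi=np.array([2.6,2.12,1.34,2.42,4.41,2.06,2.6])-.03
    rng=np.random.default_rng(0)
    for nm,pt,Rt in(("seat",PT,RT),("above",PT+.12*Z,RT)):
        sol=[]
        for k in range(60):
            x0=np.clip(DATA[-1][0]+rng.normal(0,.8,7),lo,hi) if k else np.clip(DATA[-1][0],lo,hi)
            f=lambda x:np.r_[(fk(x,P,sg)[0]-pt)*10,(fk(x,P,sg)[1].inv()*Rt).as_rotvec(),.001*(x-DATA[-1][0])]
            q=least_squares(f,x0,bounds=(lo,hi)); sol.append((np.abs(q.fun[:6]).max(),q.x))
        sol.sort(key=lambda t:t[0]); good=[x for e,x in sol if e<.01]
        print(nm,len(good),sol[0][0],[x.round(2).tolist() for x in good[:6]] or sol[0][1].round(2))
E
timeout 300 python3 kin.py
```

```text
(0.032567079073673906, (-1, -1, -1, -1, 1)) [ 0.2135 -0.6676  0.4074 -0.0117 -0.0371  0.4673 -0.0446  0.3003  0.    ] 0.048399907577086246
seat 59 1.1836667491784141e-06 [[-0.07, 0.2, 0.8, 1.92, -0.15, 1.09, -2.57], [-0.07, 0.2, 0.8, 1.92, -0.15, 1.09, -2.57], [-0.07, 0.2, 0.8, 1.92, -0.15, 1.09, -2.57], [-0.07, 0.2, 0.8, 1.92, -0.15, 1.09, -2.57], [-0.07, 0.2, 0.8, 1.92, -0.15, 1.09, -2.57], [-0.07, 0.2, 0.8, 1.92, -0.15, 1.09, -2.57]]
above 60 4.161630707594643e-06 [[-0.48, 0.15, 1.24, 1.74, -0.15, 1.35, -2.57], [-0.48, 0.15, 1.24, 1.74, -0.15, 1.35, -2.57], [-0.48, 0.15, 1.24, 1.74, -0.15, 1.35, -2.57], [-0.48, 0.15, 1.24, 1.74, -0.15, 1.35, -2.57], [-0.48, 0.15, 1.24, 1.74, -0.15, 1.35, -2.57], [-0.48, 0.15, 1.24, 1.74, -0.15, 1.35, -2.57]]
```

Request:
carry_out(
  moves=[
    [0,0,0.2,0,0,0],
    [0,0,0.3,0,0,0],
    [0,0,0.3,0,0,0],
    [0,0,0.3,0,0,0],
    [0,0,0.3,-0.06,0,0.15],
    [0,0,0.2,-0.07,0,0.15],
    [0.01,0,0.2,-0.07,0,0.15],
    [0.01,0,0.2,-0.08,0,0.18],
    [0,0,0,-0.08,0,0.18],
    [0,0,0,-0.08,0,0.18],
    [0,0,0,0,0,0],
  ],
)

```text
time: 23.38
ee_pos: [0.4107, -0.323, 0.1953]
eef_rot: [-0.629, 0.777, -0.002, -0.005]
ft_force: [0.3, 0.3, -4.2]
width: 0.0689
grip_force: 39.0
```

Run:
```python
from h import *
p,q=now(); print(read_state()["joint_positions"].round(3),np.degrees((q.inv()*RT).as_rotvec()).round(1),(p-PT).round(4))
plan(p,q,[(PT+.05*Z,RT,5)])
```

```text
t 23.38 p [ 0.4107 -0.323   0.1953] F [ 0.3  0.3 -4.2] w 0.0689 g 39.0
[-0.392  0.207  1.093  1.832 -0.185  1.217 -2.596] [ 0.  -0.4  0.4] [ 0.0019 -0.002   0.0642]
[[-0.01,0.01,0.07,0,-0.01,0.01],[-0.01,0.01,0.07,0,-0.01,0.01],[-0.01,0.01,0.07,0,-0.01,0.01],[0,0.02,0.07,0,-0.01,0.01],[-0.01,0.01,0.07,0,-0.02,0.01]]
```

Request:
carry_out(
  moves=[
    [-0.02,0.03,0.2,0,-0.01,0.01],
    [-0.01,0.02,0.2,0,-0.01,0.01],
    [-0.01,0.01,0.2,0,-0.01,0.01],
    [0,0,0.2,0,-0.01,0.01],
    [0,0,0.2,0,-0.01,0.01],
    [0,0,0.2,0,0,0],
    [0,0,0,0,0,0],
  ],
)

```text
time: 24.25
ee_pos: [0.4078, -0.3213, 0.147]
eef_rot: [-0.626, 0.78, 0.0, -0.002]
ft_force: [0.3, -0.5, -3.6]
width: 0.069
grip_force: 39.0
```

Run:
```python
from h import *
p,q=now(); print(read_state()["joint_positions"].round(3),np.degrees((q.inv()*RT).as_rotvec()).round(1),(p-PT).round(4))
DRn=q*REL.inv(); o=p-DRn.apply(OFF)
for n in("side","top"):
    c,I,W=cam(n); save(n+"1.png",I[180:340,300:460] if n=="side" else I[160:320,320:480],3)
    F=(W.reshape(-1,3)-o)@DRn.as_matrix(); a=F[(abs(F[:,0])<.1)&(abs(F[:,1])<.05)&(F[:,2]>.012)&(F[:,2]<.045)]
    f=a[(abs(a[:,1])>.027)&(abs(a[:,1])<.034)&(a[:,0]<.01)&(a[:,0]>-.07)]
    print(n,len(a),"face z",np.median(f[:,2]) if len(f) else 0,len(f),"foot x",np.percentile(a[:,0],1),"y",np.percentile(a[:,1],[2,98]))
```

```text
t 24.25 p [ 0.4078 -0.3213  0.147 ] F [ 0.3 -0.5 -3.6] w 0.069 g 39.0
[-0.338  0.273  1.057  1.892 -0.26   1.127 -2.543] [ 0.1  0.  -0.1] [-0.001  -0.0004  0.0159]
side 164 face z 0.012861062391509989 1 foot x -0.062400491730249336 y [-0.04202509  0.04716266]
top 587 face z 0.01819284099240064 59 foot x -0.0716650977420472 y [-0.03909025  0.02852691]
```

Request:
carry_out(
  moves=[
    [0,0,0.1,0,0,0],
    [0,0,0.1,0,0,0],
    [0,0,0.08,0,0,0],
    [0,0,0,0,0,0],
  ],
)

```text
time: 24.85
ee_pos: [0.4096, -0.3204, 0.1381]
eef_rot: [-0.627, 0.779, 0.001, 0.001]
ft_force: [-3.3, 11.8, 25.8]
width: 0.0686
grip_force: 39.4
```

Request:
carry_out(
  moves=[
    [0,0,0.06,0,0,0],
    [0,0,0.05,0,0,0],
    [0,0,0,0,0,0],
  ],
)

```text
time: 25.22
ee_pos: [0.4105, -0.3205, 0.135]
eef_rot: [-0.627, 0.779, 0.0, 0.001]
ft_force: [-5.8, 16.0, 40.2]
width: 0.0677
grip_force: 39.8
```

View pics/top1.png

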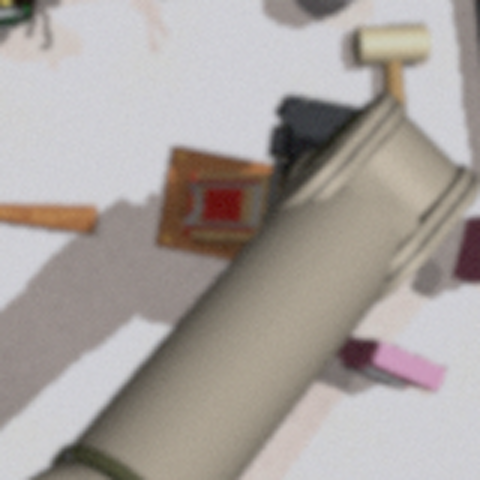

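The top crop shows the die over the rest's slope at (225,205), aligned, with its foot towards +y. Contact came 7 mm early with slope and ledge both bearing, so I'll ease off and release.

Request:
carry_out(
  moves=[
    [0,0,-0.06,0,0,0],
    [0,0,-0.06,0,0,0],
    [0,0,0,0,0,0],
  ],
)

```text
time: 25.6
ee_pos: [0.4084, -0.3215, 0.137]
eef_rot: [-0.626, 0.78, -0.0, -0.001]
ft_force: [0.1, 1.9, 2.8]
width: 0.0676
grip_force: 39.8
```

Request:
carry_out(
  moves=[
    [0,0,0,0,0,0],
    [0,0,0,0,0,0],
    [0,0,0,0,0,0],
    [0,0,0,0,0,0],
  ],
  fingers=87,
)

```text
time: 26.1
ee_pos: [0.408, -0.3217, 0.1368]
eef_rot: [-0.626, 0.78, 0.0, -0.001]
ft_force: [0.3, -0.3, -0.0]
width: 0.0864
grip_force: 0.0
```

Request:
carry_out(
  moves=[
    [0,0,-0.4,0,0,0],
    [0,0,-0.7,0,0,0],
    [0,0,-0.8,0,0,0],
    [0,0,-0.8,0,0,0],
    [0,0,0,0,0,-1],
    [0,0,0,0,0,-1],
    [0,0,0,0,0,-1],
    [0,0,0,0,0,-1],
    [0,0,0,0,0,-1],
    [0,0,0,0,0,-1],
    [0,0,0,0,0,-1],
    [0,0,0,0,0,-1],
  ],
)

```text
time: 27.6
ee_pos: [0.4082, -0.3217, 0.2458]
eef_rot: [0.945, -0.328, -0.0, 0.001]
ft_force: [1.0, -0.7, -0.5]
width: 0.0869
grip_force: 0.0
```

Run:
```python
from h import *
p,q=now(); print(read_state()["joint_positions"].round(3))
o=SEAT;DRn=DR
for n in("side","top"):
    c,I,W=cam(n)
    if n=="side": save("rest2.png",I[200:330,290:450],4)
    F=(W.reshape(-1,3)-o)@DRn.as_matrix(); a=F[(abs(F[:,0])<.1)&(abs(F[:,1])<.05)&(F[:,2]>.012)&(F[:,2]<.045)]
    f=a[(abs(a[:,1])>.027)&(abs(a[:,1])<.032)&(a[:,0]<.06)&(a[:,0]>-.07)&(a[:,2]<.03)]
    print(n,len(a),"face z",np.median(f[:,2]),len(f),"x",np.percentile(a[:,0],[1,2,98,99]).round(4),"y",np.percentile(a[:,1],[1,2,98,99]).round(4))
    A=np.c_[f[:,:2],np.ones(len(f))]; print("plane",np.linalg.lstsq(A,f[:,2],rcond=None)[0].round(4))
```

```text
t 27.6 p [ 0.4082 -0.3217  0.2458] F [ 1.  -0.7 -0.5] w 0.0869 g 0.0
[-0.42   0.126  1.095  1.766 -0.114  1.319 -1.539]
side 326 face z 0.02492703050097193 16 x [-0.0667 -0.0632  0.0778  0.0788] y [-0.0355 -0.0352  0.0306  0.0308]
plane [-0.0268  0.0082  0.0255]
top 653 face z 0.024223745386618034 72 x [-0.0732 -0.0716  0.0644  0.0662] y [-0.0362 -0.0361  0.027   0.0289]
plane [-0.0115  0.0308  0.0249]
```

View pics/rest2.png

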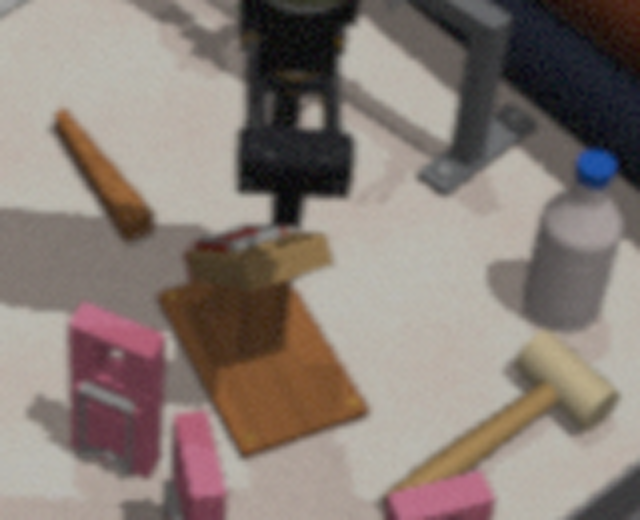

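The die lies on the rest at (258,262) in the crop, foot on the ledge. Its face plane sits at 24.5 mm over the seat with 3 mm side offset, and it is released. Now I'll check the arm's reach for the second grasp.

```bash
cat > kin2.py <<'E'
from kin import *
DATA=DATA+[([-.392,.207,1.093,1.832,-.185,1.217,-2.596],[.4107,-.323,.1953],[-.629,.777,-.002,-.005]),([-.338,.273,1.057,1.892,-.26,1.127,-2.543],[.4078,-.3213,.147],[-.626,.78,0,-.002])]
DATA=[d for d in DATA if 1]+[([-.044,.01,.645,1.756,-.026,1.32,-2.602],[.4075,-.3194,.2753],[-.682,.73,-.026,.015])]
SG=(-1,-1,-1,-1,1)
def fk2(q,P):
    P=np.r_[0,0,P].reshape(-1,3); Rr=R.identity(); p=np.zeros(3)+[0,0,P[0,2]]; ang=[("z",-q[0]),("y",q[1]),("z",-q[2]),("y",q[3]),("z",-q[4]),("y",q[5]),("z",-q[6]+np.pi/2)]
    for k,(ax,a) in enumerate(ang):
        Rr=Rr*R.from_euler(ax,a)
        if k<6: p=p+Rr.apply(P[k+1])
    return p,Rr
N=7*3-2
def fit2():
    f=lambda P:np.r_[np.concatenate([fk2(q,P)[0]-p for q,p,o in DATA]),.003*P]
    s=least_squares(f,np.zeros(N)); return s.x,np.abs(s.fun[:3*len(DATA)]).max()
LO=np.array([-2.6,-.5,-1.47,.16,-1.27,.06,-2.6])+.05; HI=np.array([2.6,2.12,1.34,2.42,4.41,2.06,2.6])-.05
def ik(P,pt,Rt,x0,n=1,seed=0):
    rng=np.random.default_rng(seed); out=[]
    for k in range(n):
        s0=np.clip(x0+(rng.normal(0,.8,7) if k else 0),LO,HI)
        f=lambda x:np.r_[(fk2(x,P)[0]-pt)*10,(fk2(x,P)[1].inv()*Rt).as_rotvec(),.003*(x-x0)]
        s=least_squares(f,s0,bounds=(LO,HI)); out.append((round(float(np.abs(s.fun[:6]).max()),3),s.x.round(2).tolist()))
    return min(out)
if __name__=="__main__":
    P,e=fit2(); print(P.reshape(-1).round(3),e); json.dump(P.tolist(),open("P.json","w"))
    q0=DATA[9][0]
    dz=DR.apply([0,0,1]);
    for x in(0,-.02,.03):
        g=SEAT+DR.apply([x,-.003,.027])
        for sgn in(1,-1):
            for tilt in(45,30): 
                a=np.radians(tilt); zt=D*np.sin(a)-Z*np.cos(a); print(x,sgn,tilt,ik(P,g,Rz(zt,sgn*DY),q0,8))
    for sgn in(1,-1): print("tray",ik(P,TO+.033*Z,Rz(-Z,-sgn*TY),q0,8))
E
timeout 400 python3 kin2.py
```

```text
[ 0.128  0.002 -0.011  0.128 -0.003 -0.011  0.226  0.003 -0.011  0.226
  0.001 -0.011  0.243 -0.002 -0.001  0.243 -0.001 -0.001  0.341] 0.003053556910051547Traceback (most recent call last):
  File "kin2.py", line 31, in <module>
    a=np.radians(tilt); zt=D*np.sin(a)-Z*np.cos(a); print(x,sgn,tilt,ik(P,g,Rz(zt,sgn*DY),q0,8))
                                                                     ~~^^^^^^^^^^^^^^^^^^^^^^^^
  File "kin2.py", line 19, in ik
    s0=np.clip(x0+(rng.normal(0,.8,7) if k else 0),LO,HI)
               ~~^^~~~~~~~~~~~~~~~~~~~~~~~~~~~~~~~
TypeError: can only concatenate list (not "int") to list
```

Good fit (3 mm). I'll fix the type and rerun.

```bash
sed -i 's/q0=DATA\[9\]\[0\]/q0=np.array(DATA[9][0])/' kin2.py; timeout 500 python3 kin2.py | tail -14
```

```text
0 1 45 (0.0, [-0.66, 0.32, 0.75, 2.11, 0.67, 1.04, -0.57])
0 1 30 (0.0, [-0.56, 0.19, 0.77, 2.09, 0.48, 0.98, -0.3])
0 -1 45 (0.345, [-0.78, 0.73, 1.29, 1.91, -0.18, 1.1, -2.55])
0 -1 30 (0.222, [-0.72, 0.58, 1.29, 1.94, -0.24, 1.08, -2.55])
-0.02 1 45 (0.0, [-0.67, 0.35, 0.73, 2.11, 0.65, 1.03, -0.6])
-0.02 1 30 (0.0, [-0.56, 0.21, 0.75, 2.1, 0.47, 0.97, -0.33])
-0.02 -1 45 (0.35, [-0.81, 0.76, 1.29, 1.93, -0.22, 1.08, -2.55])
-0.02 -1 30 (0.221, [-0.75, 0.61, 1.29, 1.96, -0.28, 1.06, -2.55])
0.03 1 45 (0.0, [-0.65, 0.27, 0.78, 2.11, 0.7, 1.06, -0.52])
0.03 1 30 (0.0, [-0.55, 0.15, 0.81, 2.07, 0.5, 1.01, -0.25])
0.03 -1 45 (0.329, [1.96, -0.45, -1.42, 2.21, -0.18, 0.57, -2.55])
0.03 -1 30 (0.221, [-0.68, 0.53, 1.29, 1.91, -0.19, 1.11, -2.55])
tray (0.0, [-0.85, 0.37, 0.26, 1.89, -0.12, 0.89, -0.37])
tray (0.176, [-1.5, 0.8, 1.29, 1.97, -1.07, 1.16, -2.55])
```

Run:
```python
from h import *
p,q=now(); dz=DR.apply([0,0,1.]); Rg=Rz(-dz,DY); g=SEAT+DR.apply([0,-.003,.027])
rv=(q.inv()*Rg).as_rotvec();print(np.degrees(rv).round(0),g)
plan(p,q,[(g+.13*dz+.03*Z,Rg,16),(g+.05*dz,Rg,4)]);plan(g+.05*dz,Rg,[(g,Rg,6)])
```

```text
t 27.7 p [ 0.4083 -0.3217  0.2457] F [-0.9 -0.3  0.4] w 0.0871 g 0.0
[ -45.  -28. -109.] [ 0.41480433 -0.28101792  0.11709188]
[[-0.09,-0.19,0.01,-0.35,-0.22,-0.85],[-0.07,-0.19,0,-0.35,-0.22,-0.85],[-0.05,-0.21,0,-0.35,-0.22,-0.85],[-0.02,-0.2,-0.01,-0.35,-0.22,-0.85],[0,-0.21,-0.03,-0.35,-0.22,-0.85],[0.02,-0.2,-0.03,-0.35,-0.23,-0.85],[0.05,-0.2,-0.05,-0.36,-0.22,-0.84],[0.07,-0.19,-0.05,-0.35,-0.22,-0.85],[0.08,-0.18,-0.07,-0.35,-0.22,-0.85],[0.11,-0.16,-0.08,-0.35,-0.22,-0.85],[0.12,-0.14,-0.09,-0.35,-0.22,-0.85],[0.14,-0.12,-0.1,-0.35,-0.22,-0.85],[0.14,-0.11,-0.11,-0.35,-0.22,-0.85],[0.15,-0.07,-0.12,-0.36,-0.22,-0.85],[0.16,-0.06,-0.13,-0.35,-0.22,-0.85],[0.15,-0.03,-0.13,-0.35,-0.22,-0.85],[0.13,0,0.63,0,0,0],[0.14,0,0.64,0,0,0],[0.13,0,0.63,0,0,0],[0.13,0,0.63,0,0,0]]
[[0,0,0.21,0,0,0],[0,0,0.21,0,0,0],[0,0,0.2,0,0,0],[0,0,0.21,0,0,0],[0,0,0.21,0,0,0],[0,0,0.21,0,0,0]]
```

Request:
carry_out(
  moves=[
    [-0.09,-0.19,0.01,-0.35,-0.22,-0.85],
    [-0.07,-0.19,0,-0.35,-0.22,-0.85],
    [-0.05,-0.21,0,-0.35,-0.22,-0.85],
    [-0.02,-0.2,-0.01,-0.35,-0.22,-0.85],
    [0,-0.21,-0.03,-0.35,-0.22,-0.85],
    [0.02,-0.2,-0.03,-0.35,-0.23,-0.85],
    [0.05,-0.2,-0.05,-0.36,-0.22,-0.84],
    [0.07,-0.19,-0.05,-0.35,-0.22,-0.85],
    [0.08,-0.18,-0.07,-0.35,-0.22,-0.85],
    [0.11,-0.16,-0.08,-0.35,-0.22,-0.85],
    [0.12,-0.14,-0.09,-0.35,-0.22,-0.85],
    [0.14,-0.12,-0.1,-0.35,-0.22,-0.85],
    [0.14,-0.11,-0.11,-0.35,-0.22,-0.85],
    [0.15,-0.07,-0.12,-0.36,-0.22,-0.85],
    [0.16,-0.06,-0.13,-0.35,-0.22,-0.85],
    [0.15,-0.03,-0.13,-0.35,-0.22,-0.85],
    [0,0,0,0,0,0],
  ],
)

```text
time: 29.82
ee_pos: [0.4355, -0.1903, 0.2384]
eef_rot: [0.723, 0.576, -0.299, 0.239]
ft_force: [0.3, 0.2, 0.2]
width: 0.0871
grip_force: 0.0
```

Run:
```python
from h import *
p,q=now(); dz=DR.apply([0,0,1.]); Rg=Rz(-dz,DY); g=SEAT+DR.apply([0,-.003,.027])
print(read_state()["joint_positions"].round(2),np.degrees((q.inv()*Rg).as_rotvec()).round(1),(p-(g+.13*dz+.03*Z)).round(4))
plan(p,q,[(g+.05*dz,Rg,4),(g,Rg,6)])
for n in("side","top"):
    c,I,W=cam(n)
    F=(W.reshape(-1,3)-SEAT)@DR.as_matrix(); a=F[(abs(F[:,0])<.1)&(abs(F[:,1])<.05)&(F[:,2]>.012)&(F[:,2]<.045)]
    if len(a): print(n,len(a),"x",np.percentile(a[:,0],[1,2,98,99]).round(4),"y",np.percentile(a[:,1],[1,2,98,99]).round(4))
```

```text
t 29.82 p [ 0.4355 -0.1903  0.2384] F [0.3 0.2 0.2] w 0.0871 g 0.0
[-0.82  0.12  0.69  1.96  0.66  1.44 -0.56] [ 0.  -0.  -0.1] [ 0.0003  0.0011 -0.0006]
[[0.12,0,0.63,0,0,0],[0.13,0,0.64,0,0,-0.01],[0.12,0,0.63,0,0,0],[0.13,0,0.64,0,-0.01,-0.01],[0,0,0.21,0,0,0],[0,0,0.21,0,0,0],[0,0,0.2,0,0,0],[0,0,0.21,0,0,0],[0,0,0.21,0,0,0],[0,0,0.21,0,0,0]]
side 325 x [-0.0669 -0.0653  0.0781  0.0784] y [-0.0355 -0.0353  0.0305  0.0316]
top 956 x [-0.0727 -0.0701  0.078   0.0793] y [-0.0362 -0.0356  0.03    0.0307]
```

Request:
carry_out(
  moves=[
    [0.13,0,0.63,0,0,0],
    [0.13,0,0.64,0,0,0],
    [0.12,0,0.63,0,0,0],
    [0.12,0,0.64,0,0,0],
    [0,0,0.21,0,0,0],
    [0,0,0.21,0,0,0],
    [0,0,0.2,0,0,0],
    [0,0,0.21,0,0,0],
    [0,0,0.21,0,0,0],
    [0,0,0.21,0,0,0],
    [0,0,0,0,0,0],
  ],
)

```text
time: 31.3
ee_pos: [0.414, -0.2823, 0.1166]
eef_rot: [0.722, 0.576, -0.3, 0.238]
ft_force: [0.0, -0.1, 0.4]
width: 0.087
grip_force: 0.0
```

Request:
carry_out(
  moves=[
    [0,0,0,0,0,0],
    [0,0,0,0,0,0],
    [0,0,0,0,0,0],
    [0,0,0,0,0,0],
  ],
  fingers=60,
  force=40,
)

```text
time: 31.8
ee_pos: [0.415, -0.2817, 0.1171]
eef_rot: [0.722, 0.576, -0.299, 0.239]
ft_force: [1.7, -0.8, 1.0]
width: 0.0675
grip_force: 40.0
```

Run:
```python
from h import *
p,q=now(); dz=DR.apply([0,0,1.]); Rg=Rz(-dz,DY); print("tcp in seat frame",DR.inv().apply(p-SEAT).round(4),np.degrees((q.inv()*Rg).as_rotvec()).round(1))
Rt=Rz(-Z,-TY); m=q*R.from_rotvec((q.inv()*Rt).as_rotvec()*.5)
plan(p,q,[(p+.06*dz,q,4),([.45,-.10,.27],m,9),([.46,.20,.22],Rt,10)])
```

```text
t 31.8 p [ 0.415  -0.2817  0.1171] F [ 1.7 -0.8  1. ] w 0.0675 g 40.0
tcp in seat frame [ 0.0005 -0.0027  0.0265] [-0. -0. -0.]
[[0,0,-0.37,0,0,0],[0,0,-0.38,0,0,0],[0,0,-0.37,0,0,0],[0,0,-0.38,0,0,0],[0.06,-0.02,-0.5,-0.06,0.31,-0.15],[0.09,-0.01,-0.49,-0.06,0.31,-0.14],[0.1,0,-0.49,-0.06,0.31,-0.15],[0.13,0,-0.49,-0.06,0.3,-0.14],[0.15,0.01,-0.47,-0.06,0.31,-0.15],[0.17,0.01,-0.48,-0.06,0.31,-0.14],[0.19,0.02,-0.46,-0.06,0.31,-0.15],[0.2,0.03,-0.46,-0.06,0.31,-0.14],[0.23,0.04,-0.44,-0.06,0.31,-0.15],[0.74,0.01,-0.17,-0.05,0.28,-0.13],[0.75,0.02,-0.14,-0.06,0.27,-0.13],[0.75,0.03,-0.12,-0.05,0.28,-0.13],[0.75,0.06,-0.08,-0.06,0.28,-0.13],[0.76,0.06,-0.06,-0.05,0.28,-0.13],[0.76,0.08,-0.02,-0.06,0.27,-0.13],[0.75,0.09,0.01,-0.05,0.28,-0.13]]
[[0.75,0.11,0.03,-0.05,0.28,-0.13],[0.75,0.12,0.07,-0.06,0.27,-0.13],[0.75,0.13,0.09,-0.05,0.28,-0.13]]
```

Request:
carry_out(
  moves=[
    [0,0,-0.37,0,0,0],
    [0,0,-0.38,0,0,0],
    [0,0,-0.37,0,0,0],
    [0,0,-0.38,0,0,0],
    [0.06,-0.02,-0.5,-0.06,0.31,-0.15],
    [0.09,-0.01,-0.49,-0.06,0.31,-0.14],
    [0.1,0,-0.49,-0.06,0.31,-0.15],
    [0.13,0,-0.49,-0.06,0.3,-0.14],
    [0.15,0.01,-0.47,-0.06,0.31,-0.15],
    [0.17,0.01,-0.48,-0.06,0.31,-0.14],
    [0.19,0.02,-0.46,-0.06,0.31,-0.15],
    [0.2,0.03,-0.46,-0.06,0.31,-0.14],
    [0.23,0.04,-0.44,-0.06,0.31,-0.15],
    [0.74,0.01,-0.17,-0.05,0.28,-0.13],
    [0.75,0.02,-0.14,-0.06,0.27,-0.13],
    [0.75,0.03,-0.12,-0.05,0.28,-0.13],
    [0.75,0.06,-0.08,-0.06,0.28,-0.13],
    [0.76,0.06,-0.06,-0.05,0.28,-0.13],
    [0.76,0.08,-0.02,-0.06,0.27,-0.13],
    [0.75,0.09,0.01,-0.05,0.28,-0.13],
  ],
)

```text
time: 34.3
ee_pos: [0.4567, 0.1113, 0.2348]
eef_rot: [0.667, 0.743, -0.046, 0.036]
ft_force: [-1.0, 0.0, -4.2]
width: 0.0677
grip_force: 40.0
```

Request:
carry_out(
  moves=[
    [0.75,0.11,0.03,-0.05,0.28,-0.13],
    [0.75,0.12,0.07,-0.06,0.27,-0.13],
    [0.75,0.13,0.09,-0.05,0.28,-0.13],
    [0,0,0,0,0,0],
  ],
)

```text
time: 34.8
ee_pos: [0.4593, 0.202, 0.2197]
eef_rot: [0.647, 0.763, -0.001, -0.001]
ft_force: [0.7, -0.1, -3.5]
width: 0.0678
grip_force: 40.0
```

Run:
```python
from h import *
p,q=now(); Rt=Rz(-Z,-TY); print(read_state()["joint_positions"].round(2),np.degrees((q.inv()*Rt).as_rotvec()).round(1))
# die seen in hand: points of the die around tool frame
for n in("side","top"):
    c,I,W=cam(n); F=(W.reshape(-1,3)-p)@q.as_matrix()
    a=F[(abs(F[:,0])<.1)&(abs(F[:,1])<.05)&(F[:,2]>-.012)&(F[:,2]<.035)]
    print(n,len(a),"x",np.percentile(a[:,0],[1,2,98,99]).round(4),"y",np.percentile(a[:,1],[2,98]).round(4),"z",np.percentile(a[:,2],[5,50,95]).round(4))
# refine tray: far edges with die absent
c,I,W=cam("top"); I=I.astype(int); vv,uu=np.mgrid[:400,:640]
m=(uu>175)&(uu<266)&(vv>188)&(vv<256)
H=cv2.cvtColor(I.astype(np.uint8),cv2.COLOR_RGB2HSV)
st=m&(H[...,0]>10)&(H[...,0]<30)&(H[...,1]>90); Ps=plane_pts(c,st,.018); G=frame(Ps,TO[:2],TR)
print("stick",len(G)); 
for x0 in range(-90,70,20):
    a=G[(G[:,0]>x0/1e3)&(G[:,0]<x0/1e3+.02)]
    if len(a): print(x0+10,np.percentile(a[:,1],[0,50,100]).round(4),"model face",round(57-17*(x0+10+84)/144,1))
```

```text
t 34.8 p [0.4593 0.202  0.2197] F [ 0.7 -0.1 -3.5] w 0.0678 g 40.0
[-1.    0.06  0.52  1.83 -0.03  1.26 -0.31] [-0.1 -0.   0.1]
side 519 x [-0.0786 -0.0778  0.0555  0.0642] y [-0.0411  0.0371] z [-0.0072  0.0028  0.0219]
top 369 x [-0.0758 -0.0755 -0.027  -0.0263] y [-0.0357  0.0313] z [-0.0043  0.0005  0.0149]
stick 235
-80 [-0.035   0.014   0.0338] model face 56.5
```

Run:
```python
from h import *
p,q=now(); Rt=Rz(-Z,-TY); a=TO-.002*TX+.0025*TY
plan(p,q,[(a+.10*Z,Rt,5),(a+.05*Z,Rt,3)]);plan(a+.05*Z,Rt,[(a+.036*Z,Rt,3)])
I=np.load("topI.npy").astype(int); c=cam("top")[0]; vv,uu=np.mgrid[:400,:640]
m=(uu>180)&(uu<266)&(vv>190)&(vv<254); H=cv2.cvtColor(I.astype(np.uint8),cv2.COLOR_RGB2HSV)
G=frame(plane_pts(c,m&(H[...,0]>8)&(H[...,0]<32)&(H[...,1]>70),.018),TO[:2],TR)
B=frame(plane_pts(c,m&(I.sum(-1)<330),.018),TO[:2],TR); B=B[B[:,1]<-.03]
for x0 in range(-90,70,30):
    s=(G[:,0]>x0/1e3)&(G[:,0]<x0/1e3+.03); b=(B[:,0]>x0/1e3)&(B[:,0]<x0/1e3+.03); x=x0+15
    print(x,"stick",(np.percentile(G[s,1],[2,98])*1e3).round(1),"model",round(57-17*(x+84)/144,1),"back",(np.percentile(B[b,1],[2,98])*1e3).round(1) if b.any() else "")
```

```text
t 34.95 p [0.46   0.1995 0.2201] F [ 1.1 -0.5 -3.6] w 0.0681 g 40.0
[[0.41,0.09,0.6,0,0,0],[0.4,0.09,0.6,0,0,0],[0.41,0.09,0.6,0,0,-0.01],[0.4,0.09,0.6,-0.01,0,0],[0.41,0.09,0.6,0,0,0],[0,0,0.42,0,0,0],[0,0,0.41,0,0,0],[0,0,0.42,0,0,0]]
[[0,0,0.12,0,0,0],[0,0,0.11,0,0,0],[0,0,0.12,0,0,0]]
-75 stick [58.2 70. ] model 55.9 back [-43.6 -36.3]
-45 stick [55.6 66.9] model 52.4 back [-44.6 -34.5]
-15 stick [50.9 70.9] model 48.9 back [-44.5 -34.5]
15 stick [48.  71.9] model 45.3 back [-44.8 -34.4]
45 stick [45.1 72.2] model 41.8 back [-44.7 -34.3]
75 stick [60.4 72. ] model 38.2 back [-44.3 -30.7]
```

Request:
carry_out(
  moves=[
    [0.41,0.08,0.6,0,0,0],
    [0.4,0.08,0.6,0,0,0],
    [0.41,0.09,0.6,0,0,0],
    [0.4,0.09,0.6,0,0,0],
    [0.41,0.08,0.6,0,0,0],
    [0,0,0.42,0,0,0],
    [0,0,0.41,0,0,0],
    [0,0,0,0,0,0],
  ],
)

```text
time: 36.0
ee_pos: [0.4631, 0.2815, 0.0658]
eef_rot: [0.649, 0.761, -0.001, -0.0]
ft_force: [0.3, 0.2, -4.2]
width: 0.0679
grip_force: 40.0
```

Run:
```python
from h import *
p,q=now(); Rt=Rz(-Z,-TY); a=TO-.002*TX+.0035*TY
print(np.degrees((q.inv()*Rt).as_rotvec()).round(1),(p-a)@TX,(p-a)@TY)
plan(p,q,[(a+.036*Z,Rt,6)])
for n in("side","top"):
    c,I,W=cam(n); F=(W.reshape(-1,3)-p)@q.as_matrix()
    a=F[(abs(F[:,0])<.1)&(abs(F[:,1])<.045)&(F[:,2]>-.012)&(F[:,2]<.03)]
    rl=a[(abs(a[:,1])<.02)&(a[:,2]<-.001)]; e=a[(abs(a[:,1])<.03)]
    print(n,len(a),"x",np.percentile(a[:,0],[1,99]).round(4),"y",np.percentile(a[:,1],[2,98]).round(4))
    for s in(-1,1):
        b=a[(abs(a[:,1])>.027)&(abs(a[:,1])<.033)&(a[:,0]*s>.03)&(a[:,2]<.012)]; print("  board z at",s,np.median(b[:,2]).round(4) if len(b) else None,len(b))
```

```text
t 36.0 p [0.4631 0.2815 0.0658] F [ 0.3  0.2 -4.2] w 0.0679 g 40.0
[-0.1  0.1 -0.1] -0.0005542367630839939 0.0009010700017341419
[[0,0,0.12,0,0,0],[0,0.01,0.13,-0.01,0,-0.01],[0.01,0,0.12,0,0,0],[0,0.01,0.13,0,0.01,0],[0,0,0.12,-0.01,0,0],[0,0,0.12,0,0,-0.01]]
side 428 x [-0.0794  0.0556] y [-0.0407  0.038 ]
  board z at -1 0.0026 30
  board z at 1 0.0013 1
top 350 x [-0.0741 -0.0113] y [-0.0353  0.032 ]
  board z at -1 -0.0001 53
  board z at 1 None 0
```

Request:
carry_out(
  moves=[
    [0,0,0.12,0,0,0],
    [0,0.01,0.13,0,0,0],
    [0,0,0.12,0,0,0],
    [0,0.01,0.13,0,0,0],
    [0,0,0.12,0,0,0],
    [0,0,0.12,0,0,0],
    [0,0,0,0,0,0],
  ],
)

```text
time: 36.98
ee_pos: [0.4639, 0.2828, 0.0366]
eef_rot: [0.648, 0.761, -0.001, -0.0]
ft_force: [0.6, -0.2, -4.1]
width: 0.0677
grip_force: 40.0
```

Request:
carry_out(
  moves=[
    [0,0,0.04,0,0,0],
    [0.03,0,0,0,0,0],
    [0.04,0,0,0,0,0],
    [0.04,0,0,0,0,0],
    [0,0,0,0,0,0],
  ],
)

```text
time: 37.6
ee_pos: [0.4635, 0.2874, 0.0354]
eef_rot: [0.648, 0.761, -0.0, -0.0]
ft_force: [0.3, 0.3, -3.8]
width: 0.0676
grip_force: 40.0
```

Request:
carry_out(
  moves=[
    [0.03,0,0,0,0,0],
    [0.03,0,0,0,0,0],
    [0.03,0,0,0,0,0],
    [0,0,0,0,0,0],
  ],
)

```text
time: 38.1
ee_pos: [0.4634, 0.2876, 0.0351]
eef_rot: [0.649, 0.761, -0.002, 0.001]
ft_force: [0.9, -11.6, 0.2]
width: 0.0677
grip_force: 39.9
```

Request:
carry_out(
  moves=[
    [0,0.03,0,0,0,0],
    [0,0.03,0,0,0,0],
    [0,0.03,0,0,0,0],
    [0,0,0,0,0,0],
  ],
)

```text
time: 38.6
ee_pos: [0.4654, 0.288, 0.0343]
eef_rot: [0.649, 0.761, -0.004, 0.0]
ft_force: [-2.2, -11.4, -2.5]
width: 0.0679
grip_force: 39.9
```

Request:
carry_out(
  moves=[
    [-0.04,0,0.02,0,0,0],
    [0,0,0.02,0,0,0],
    [0,0,0,0,0,0],
  ],
)

```text
time: 38.98
ee_pos: [0.4662, 0.288, 0.0333]
eef_rot: [0.649, 0.761, -0.002, -0.0]
ft_force: [-0.9, -7.5, -1.6]
width: 0.0677
grip_force: 39.9
```

Request:
carry_out(
  moves=[
    [0,0,0,0,0,0],
    [0,0,0,0,0,0],
    [0,0,0,0,0,0],
  ],
  fingers=87,
)

```text
time: 39.35
ee_pos: [0.4669, 0.2904, 0.0342]
eef_rot: [0.648, 0.761, 0.0, -0.0]
ft_force: [0.6, 0.3, 0.5]
width: 0.0849
grip_force: 0.0
```

Request:
carry_out(
  moves=[
    [0,0,-0.3,0,0,0],
    [0,0,-0.8,0,0,0],
    [-0.5,0,-0.9,0,0,0],
    [-0.9,0,-0.5,0,0,0],
    [-0.9,0,0,0,0,0],
    [-0.9,0,0,0,0,0],
    [-0.9,0,0,0,0,0],
  ],
)

```text
time: 40.22
ee_pos: [0.4933, 0.127, 0.1349]
eef_rot: [0.648, 0.761, 0.0, -0.0]
ft_force: [1.0, -0.7, -0.0]
width: 0.0868
grip_force: 0.0
```

Run:
```python
from h import *
p,q=now(); print(read_state()["joint_positions"].round(2))
c,I,W=cam("top"); np.save("t2.npy",I); F=frame(W.reshape(-1,3),TO[:2],TR); T0=F[(abs(F[:,0])<.09)&(abs(F[:,1])<.045)]
bd=T0[(T0[:,2]>.022)&(T0[:,2]<.06)]; print("die top",len(bd),np.percentile(bd[:,0],[1,99]).round(4),np.percentile(bd[:,1],[1,99]).round(4),"z",np.percentile(bd[:,2],[5,50,95]).round(4))
b=bd[abs(bd[:,1])>.027]; print(np.linalg.lstsq(np.c_[b[:,:2],np.ones(len(b))],b[:,2],rcond=None)[0].round(4))
# wedge via ray-plane at z=.024
H=cv2.cvtColor(I,cv2.COLOR_RGB2HSV); vv,uu=np.mgrid[:400,:640]
m=(uu>290)&(uu<365)&(vv>215)&(vv<248)&(H[...,1]>100)&(H[...,0]<20)
G=plane_pts(c,m,.024)[:,:2]; print("wedge",len(G),cv2.minAreaRect(G.astype(np.float32)*1e3))
w=np.array([.4155,-.0755]); yw=np.radians(81.5); f=frame(np.c_[G,G[:,0]],w,yw)
for x0 in range(-80,80,20):
    s=(f[:,0]>x0/1e3)&(f[:,0]<x0/1e3+.02)
    if s.any(): print(x0+10,(np.array([f[s,1].min(),f[s,1].max()])*1e3).round(1))
print(f[:,0].min(),f[:,0].max())
save("tray2.png",I[170:270,170:330],4)
```

```text
t 40.23 p [0.4933 0.127  0.1349] F [ 1.  -0.7 -0. ] w 0.0868 g 0.0
[-0.86  0.17  0.57  1.92 -0.11  1.08 -0.09]
die top 816 [-0.0374  0.0857] [-0.0404  0.0356] z [0.0238 0.0322 0.0406]
[-0.021   0.0426  0.0296]
wedge 232 ((410.0362548828125, -74.12177276611328), (140.12591552734375, 22.251283645629883), 88.48826599121094)
-70 [-10.8   9.3]
-50 [-12.8   9.7]
-30 [-10.5  10. ]
-10 [-7.8  9.6]
10 [-5.4  9.1]
30 [-3.1  8.7]
50 [-0.4  9.5]
70 [1.9 9. ]
-0.07017692836368032 0.07145088698264247
```

View pics/tray2.png

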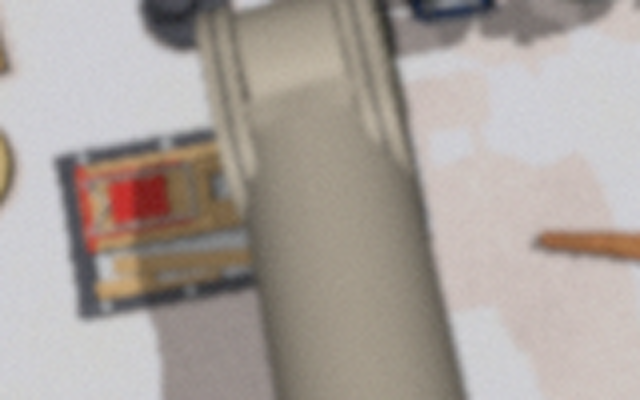

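The crop shows the die flat in the tray corner at (150,195), foot at the end bar and rule up. The wedge's thin end is at (540,240). Next, the wedge.

```bash
cat >> h.py <<'E'
WY=np.radians(88.5); WX=np.array([np.cos(WY),np.sin(WY),0]); WV=np.array([-np.sin(WY),np.cos(WY),0]); WO=np.array([.413,-.0751,0])
ang=lambda d:np.array([np.cos(np.radians(d)),np.sin(np.radians(d)),0])
GW=WO-.047*WX+.0028*WV; RW=Rz(-Z,ang(88.5-3.45-90)); RWT=Rz(-Z,ang(99.25-3.45-90))
wt=lambda x,y:TO+(x-.047)*TX+(y+.0028)*TY
E
python3 - <<'E'
from h import *
p,q=now(); print(GW)
plan(p,q,[(GW+.09*Z,RW,8),(GW+.055*Z,RW,2)]); plan(GW+.055*Z,RW,[(GW+.018*Z,RW,5)])
E
```

```text
t 40.27 p [0.4941 0.1216 0.135 ] F [ 0.5 -5.8  0.7] w 0.0872 g 0.0
[ 0.40897064 -0.1220106   0.        ]
[[-0.71,-0.38,0.14,0,0,0.22],[-0.72,-0.36,0.14,0,0,0.21],[-0.74,-0.33,0.14,0,0,0.22],[-0.74,-0.32,0.14,0,0,0.21],[-0.75,-0.29,0.15,0,0,0.22],[-0.76,-0.27,0.14,0,0.01,0.21],[-0.77,-0.25,0.14,0,0,0.22],[-0.77,-0.22,0.14,0,0,0.22],[0,0,0.44,0,0,0],[0,0,0.43,0,0,0]]
[[0,0,0.19,0,0,0],[0,0,0.18,0,0,0],[0,0,0.19,0,0,0],[0,0,0.18,0,0,0],[0,0,0.19,0,0,0]]
```

Request:
carry_out(
  moves=[
    [-0.71,-0.38,0.14,0,0,0.22],
    [-0.72,-0.36,0.14,0,0,0.21],
    [-0.74,-0.33,0.14,0,0,0.22],
    [-0.74,-0.32,0.14,0,0,0.21],
    [-0.75,-0.29,0.15,0,0,0.22],
    [-0.76,-0.27,0.14,0,0,0.21],
    [-0.77,-0.25,0.14,0,0,0.22],
    [-0.77,-0.22,0.14,0,0,0.22],
    [0,0,0.44,0,0,0],
    [0,0,0,0,0,0],
  ],
  fingers=60,
)

```text
time: 41.52
ee_pos: [0.4079, -0.1169, 0.0704]
eef_rot: [0.736, 0.677, -0.001, -0.001]
ft_force: [0.5, -0.3, 0.2]
width: 0.0599
grip_force: 0.0
```

Run:
```python
from h import *
p,q=now(); print(read_state()["joint_positions"].round(2),np.degrees((q.inv()*RW).as_rotvec()).round(1),(p-GW).round(4))
plan(p,q,[(GW+.018*Z,RW,7)])
```

```text
t 41.52 p [ 0.4079 -0.1169  0.0704] F [ 0.5 -0.3  0.2] w 0.0599 g 0.0
[-0.6   0.06  0.81  2.18 -0.06  0.92  0.15] [-0.2  0.1  0.2] [-0.0011  0.0051  0.0704]
[[-0.02,0.01,0.19,0,0,0],[-0.02,0,0.18,-0.01,0,0.01],[-0.01,0.01,0.19,0,0,0],[-0.02,0,0.19,0,0,0],[-0.02,0.01,0.19,-0.01,0,0.01],[-0.02,0,0.18,0,0.01,0],[-0.01,0.01,0.19,0,0,0]]
```

Request:
carry_out(
  moves=[
    [-0.02,0.01,0.19,0,0,0],
    [-0.02,0,0.18,0,0,0],
    [-0.01,0.01,0.19,0,0,0],
    [-0.02,0,0.19,0,0,0],
    [-0.02,0.01,0.19,0,0,0],
    [-0.02,0,0.18,0,0,0],
    [-0.01,0.01,0.19,0,0,0],
  ],
)

```text
time: 42.4
ee_pos: [0.4102, -0.1209, 0.0183]
eef_rot: [0.735, 0.678, -0.0, -0.0]
ft_force: [-0.0, -0.3, -0.9]
width: 0.0599
grip_force: 0.0
```

Request:
carry_out(
  moves=[
    [0,0,0,0,0,0],
    [0,0,0,0,0,0],
    [0,0,0,0,0,0],
    [0,0,0,0,0,0],
    [0,0,0,0,0,0],
  ],
  fingers=10,
  force=40,
)

```text
time: 43.02
ee_pos: [0.4104, -0.1208, 0.0189]
eef_rot: [0.735, 0.678, -0.0, -0.0]
ft_force: [0.9, 0.0, 1.3]
width: 0.0269
grip_force: 39.9
```

Run:
```python
from h import *
p,q=now(); print((p-GW).round(4),np.degrees((q.inv()*RW).as_rotvec()).round(1))
zc=p[2]
a=wt(-.168,.0485); 
plan(p,q,[(p+.03*Z,q,2),(a+(zc+.03)*Z,RWT,9),(a+(zc+.0085)*Z,RWT,3)])
print(a)
```

```text
t 43.02 p [ 0.4104 -0.1208  0.0189] F [0.9 0.  1.3] w 0.0269 g 39.9
[0.0015 0.0012 0.0189] [-0.   0.   0.3]
[[0,0,-0.37,0,0,0],[0,0,-0.38,0,0,0],[0.52,0.07,0,0,0,-0.15],[0.52,0.08,0,0,0,-0.14],[0.52,0.09,0,0,0,-0.15],[0.52,0.11,0,0,0,-0.14],[0.51,0.11,0,0,0,-0.15],[0.51,0.12,0,0,0,-0.14],[0.51,0.13,0,0,0,-0.15],[0.51,0.15,0,0,0,-0.14],[0.5,0.15,0,0,0,-0.15],[0,0,0.18,0,0,0],[0,0,0.18,0,0,0],[0,0,0.18,0,0,0]]
[0.45092674 0.06424969 0.        ]
```

Request:
carry_out(
  moves=[
    [0,0,-0.37,0,0,0],
    [0,0,-0.38,0,0,0],
    [0.52,0.07,0,0,0,-0.15],
    [0.52,0.08,0,0,0,-0.14],
    [0.52,0.09,0,0,0,-0.15],
    [0.52,0.11,0,0,0,-0.14],
    [0.51,0.11,0,0,0,-0.15],
    [0.51,0.12,0,0,0,-0.14],
    [0.51,0.13,0,0,0,-0.15],
    [0.51,0.15,0,0,0,-0.14],
    [0.5,0.15,0,0,0,-0.15],
    [0,0,0,0,0,0],
  ],
)

```text
time: 44.52
ee_pos: [0.4511, 0.0659, 0.0487]
eef_rot: [0.669, 0.743, -0.0, -0.0]
ft_force: [-0.0, -0.2, -2.1]
width: 0.027
grip_force: 39.9
```

Run:
```python
from h import *
p,q=now(); print(read_state()["joint_positions"].round(2),np.degrees((q.inv()*RWT).as_rotvec()).round(1))
# wedge, die and stick in tray frame, seen from both cameras
for n,x0,x1,y0,y1 in(("side",230,330,150,260),("top",180,330,185,265)):
    c,I,W=cam(n); H=cv2.cvtColor(I,cv2.COLOR_RGB2HSV); F=frame(W.reshape(-1,3),TO[:2],TR).reshape(400,640,3)
    m=np.zeros((400,640),bool); m[y0:y1,x0:x1]=1
    w=F[m&(F[...,2]>.05)&(F[...,2]<.075)&(F[...,0]<-.06)&(F[...,0]>-.26)&(F[...,1]>.0)&(F[...,1]<.09)&(H[...,1]>100)&(H[...,0]<20)]
    print(n,"wedge",len(w))
    for a in range(-180,-80,20):
        b=w[(w[:,0]>a/1e3)&(w[:,0]<a/1e3+.02)]
        if len(b): print("  ",a+10,(np.percentile(b[:,1],[2,98])*1e3).round(1),np.median(b[:,2]).round(4))
    if len(w): print("  tip",np.percentile(w[:,0],99))
    d=F[m&(F[...,2]>.02)&(F[...,2]<.045)&(abs(F[...,0])<.09)&(abs(F[...,1])<.045)]
    print("  die x",np.percentile(d[:,0],[1,99]).round(4),"y",np.percentile(d[:,1],[1,99]).round(4))
a=wt(-.168,.0485); plan(p,q,[(a+(.0189+.03)*Z,RWT,1),(a+(.0189+.0085)*Z,RWT,3)])
```

```text
t 44.52 p [0.4511 0.0659 0.0487] F [-0.  -0.2 -2.1] w 0.027 g 39.9
[-0.83  0.19  0.63  2.12 -0.15  0.87 -0.01] [-0.   0.   0.2]
side wedge 59
   -110 [41.3 41.3] 0.057
   -90 [34.3 44. ] 0.0529
  tip -0.09221681105246302
  die x [-0.0704  0.079 ] y [-0.0369  0.0363]
top wedge 16
   -110 [40.5 48.1] 0.054
   -90 [44.7 44.7] 0.0511
  tip -0.09991613251597677
  die x [-0.071   0.0855] y [-0.0435  0.0357]
[[-0.04,-0.01,-0.01,-0.01,0,0.02],[0,0,0.18,0,0,0],[0,0,0.18,0,0,0],[0,0,0.18,0,0,0]]
```

Request:
carry_out(
  moves=[
    [0,0,0.18,0,0,0],
    [0,0,0.18,0,0,0],
    [0,0,0.17,0,0,0],
    [0.3,0,0,0,0,0],
    [0.3,0,0,0,0,0],
    [0,0,0,0,0,0],
  ],
)

```text
time: 45.38
ee_pos: [0.4483, 0.0896, 0.0276]
eef_rot: [0.67, 0.743, -0.0, -0.0]
ft_force: [-0.0, 0.3, -1.2]
width: 0.0268
grip_force: 39.9
```

Run:
```python
from h import *
p,q=now(); d=p-wt(0,0); print("wedge origin tray",(d@TX).round(4),(d@TY).round(4))
c,I,W=cam("top"); H=cv2.cvtColor(I,cv2.COLOR_RGB2HSV); 
x0=d@TX; a=TO*0
e=wt(-.085,.047); plan(p,q,[(np.r_[e[:2],p[2]],RWT,6)])
```

```text
t 45.38 p [0.4483 0.0896 0.0276] F [-0.   0.3 -1.2] w 0.0268 g 39.9
wedge origin tray -0.1426 0.047
[[0.24,-0.01,0,0,0,0],[0.24,-0.02,0,0,0,0.01],[0.24,-0.01,0,0,0,0],[0.24,-0.02,0,0,0,0],[0.24,-0.01,0,0,0,0],[0.24,-0.01,0,0,0,0.01]]
```

Request:
carry_out(
  moves=[
    [0.24,-0.01,0,0,0,0],
    [0.24,-0.02,0,0,0,0],
    [0.24,-0.01,0,0,0,0],
    [0,0,0,0,0,0],
  ],
)

```text
time: 45.92
ee_pos: [0.4437, 0.1176, 0.0275]
eef_rot: [0.67, 0.743, -0.0, -0.0]
ft_force: [-0.5, 0.2, -0.1]
width: 0.0269
grip_force: 39.9
```

Request:
carry_out(
  moves=[
    [0.24,-0.02,0,0,0,0],
    [0.24,-0.01,0,0,0,0],
    [0.2,0,0,0,0,0],
    [0,0,0,0,0,0],
  ],
)

```text
time: 46.42
ee_pos: [0.4396, 0.1443, 0.0274]
eef_rot: [0.67, 0.742, -0.0, -0.0]
ft_force: [-0.2, -0.2, -0.4]
width: 0.0266
grip_force: 39.9
```

Run:
```python
from h import *
p,q=now(); d=p-wt(0,0); print("wedge origin tray",(d@TX).round(4),(d@TY).round(4),read_state()["ft_force"]@np.c_[TX,TY,Z])
```

```text
t 46.42 p [0.4396 0.1443 0.0274] F [-0.2 -0.2 -0.4] w 0.0266 g 39.9
wedge origin tray -0.0872 0.0468 [-0.15749491  0.20641449 -0.41458439]
```

Request:
carry_out(
  moves=[
    [0.1,0,0.03,0,0,0],
    [0.1,0.01,0,0,0,0],
    [0.08,0.01,0,0,0,0],
    [0.06,0,0,0,0,0],
    [0,0,0,0,0,0],
  ],
)

```text
time: 47.05
ee_pos: [0.4391, 0.1574, 0.0262]
eef_rot: [0.67, 0.742, -0.0, -0.0]
ft_force: [-2.7, -0.7, -0.3]
width: 0.0267
grip_force: 39.8
```

Request:
carry_out(
  moves=[
    [0.05,0,0,0,0,0],
    [0.05,0,0,0,0,0],
    [0.05,0,0,0,0,0],
    [0,0,0,0,0,0],
  ],
)

```text
time: 47.55
ee_pos: [0.4385, 0.1633, 0.0262]
eef_rot: [0.67, 0.742, -0.0, -0.0]
ft_force: [-3.0, -1.0, -0.7]
width: 0.0268
grip_force: 39.8
```

Request:
carry_out(
  moves=[
    [0,0,0,0,0,0],
    [0,0,0,0,0,0],
    [0,0,0,0,0,0],
  ],
  fingers=55,
)

```text
time: 47.92
ee_pos: [0.4391, 0.1633, 0.0265]
eef_rot: [0.67, 0.742, 0.0, -0.0]
ft_force: [-0.7, 0.8, -0.1]
width: 0.0487
grip_force: 0.0
```

Run:
```python
from h import *
p,q=now(); Rt=Rz(-Z,-TY); b=p-.026*TX+.0016*TY  # butt middle
s=b-.022*TX
plan(p,q,[(p+.05*Z,q,3),(np.r_[s[:2],p[2]+.05],Rt,3),(np.r_[s[:2],.025],Rt,4)])
```

```text
t 47.92 p [0.4391 0.1633 0.0265] F [-0.7  0.8 -0.1] w 0.0487 g 0.0
[[0,0,-0.42,0,0,0],[0,0,-0.41,0,0,0],[0,0,-0.42,0,0,0],[-0.4,0.01,0,0,0,-0.14],[-0.4,0,0,0,0,-0.15],[-0.4,0,0,0,0,-0.14],[0,0,0.32,0,0,0],[0,0,0.32,0,0,0],[0,0,0.33,0,0,0],[0,0,0.32,0,0,0]]
```

Request:
carry_out(
  moves=[
    [0,0,-0.42,0,0,0],
    [0,0,-0.41,0,0,0],
    [0,0,-0.42,0,0,0],
    [-0.4,0,0,0,0,-0.14],
    [-0.4,0,0,0,0,-0.15],
    [-0.4,0,0,0,0,-0.14],
    [0,0,0,0,0,0],
  ],
)

```text
time: 48.8
ee_pos: [0.445, 0.1148, 0.0773]
eef_rot: [0.649, 0.761, 0.0, -0.0]
ft_force: [0.2, 0.1, -0.3]
width: 0.0549
grip_force: 0.0
```

Request:
carry_out(
  moves=[
    [0,0,0,0,0,0],
    [0,0,0.32,0,0,0],
    [0,0,0.32,0,0,0],
    [0,0,0.33,0,0,0],
    [0,0,0.32,0,0,0],
    [0.1,0,0,0,0,0],
    [0.1,0,0,0,0,0],
    [0.1,0,0,0,0,0],
    [0,0,0,0,0,0],
  ],
  fingers=0,
)

```text
time: 49.92
ee_pos: [0.4427, 0.1279, 0.025]
eef_rot: [0.647, 0.762, -0.0, -0.0]
ft_force: [-0.0, -0.3, 0.8]
width: 0.0003
grip_force: 0.0
```

Run:
```python
from h import *
p,q=now(); d=p-TO; print("tcp tray",(d@TX).round(4),(d@TY).round(4),(read_state()["ft_force"]@np.c_[TX,TY,Z]).round(1),read_state()["joint_positions"].round(2))
```

```text
t 49.92 p [0.4427 0.1279 0.025 ] F [-0.  -0.3  0.8] w 0.0003 g 0.0
tcp tray -0.1509 0.0492 [-0.3  0.1  0.8] [-0.92  0.25  0.59  2.12 -0.19  0.82 -0.05]
```

Request:
carry_out(
  moves=[
    [0.06,0,0,0,0,0],
    [0.06,0,0,0,0,0],
    [0.06,0,0,0,0,0],
    [0,0,0,0,0,0],
  ],
)

```text
time: 50.42
ee_pos: [0.4424, 0.1321, 0.0249]
eef_rot: [0.649, 0.761, -0.001, 0.001]
ft_force: [4.3, -10.6, 3.4]
width: -0.0001
grip_force: 5.7
```

Request:
carry_out(
  moves=[
    [0.05,0,0,0,0,0],
    [0.05,0,0,0,0,0],
    [0,0,0,0,0,0],
  ],
)

```text
time: 50.8
ee_pos: [0.4422, 0.1325, 0.0248]
eef_rot: [0.65, 0.76, -0.002, 0.002]
ft_force: [6.2, -25.0, 8.4]
width: 0.0003
grip_force: 12.9
```

Request:
carry_out(
  moves=[
    [-0.2,0,0,0,0,0],
    [-0.4,0,0,0,0,0],
    [-0.4,0,-0.4,0,0,0],
    [-0.4,0,-0.9,0,0,0],
    [-0.6,0,-0.9,0,0,0],
    [-0.9,0,-0.5,0,0,0],
    [-0.9,0,0,0,0,0],
    [-0.9,0,0,0,0,0],
    [-0.9,0,0,0,0,0],
    [-0.9,0,0,0,0,0],
    [-0.9,0,0,0,0,0],
    [0,0,0,0,0,0],
  ],
)

```text
time: 52.3
ee_pos: [0.4879, -0.1573, 0.1337]
eef_rot: [0.65, 0.76, -0.001, 0.0]
ft_force: [-0.3, -0.1, -0.6]
width: 0.0005
grip_force: 0.0
```

Run:
```python
from h import *
now()
for n in("side","top"):
    c,I,W=cam(n); F=frame(W.reshape(-1,3),TO[:2],TR)
    d=F[(F[:,2]>.022)&(F[:,2]<.045)&(abs(F[:,0])<.09)&(F[:,1]>-.06)&(F[:,1]<.0345)]
    print(n,"die x",np.percentile(d[:,0],[1,99]).round(4),"y",np.percentile(d[:,1],[1,99]).round(4))
    w=F[(F[:,2]>.024)&(F[:,2]<.036)&(F[:,0]<-.078)&(F[:,0]>-.2)&(F[:,1]>.02)&(F[:,1]<.075)]; print("wedge z",np.median(w[:,2]),"butt x",np.percentile(w[:,0],2),"y",np.percentile(w[:,1],[2,98]))
    a=I[150:260,220:340] if n=="side" else I[170:270,170:290]
    a=cv2.resize(a,(400,360),interpolation=cv2.INTER_CUBIC); b=a if n=="side" else np.hstack([b,a])
save("final.png",b)
```

```text
t 52.3 p [ 0.4879 -0.1573  0.1337] F [-0.3 -0.1 -0.6] w 0.0005 g 0.0
side die x [-0.074   0.0772] y [-0.0402  0.0341]
wedge z 0.029497839137132997 butt x -0.13952621324830297 y [0.03259313 0.0618648 ]
top die x [-0.0711  0.0822] y [-0.0419  0.0338]
wedge z 0.0304954179738659 butt x -0.13459399368558728 y [0.03541864 0.06271953]
```

View pics/final.png

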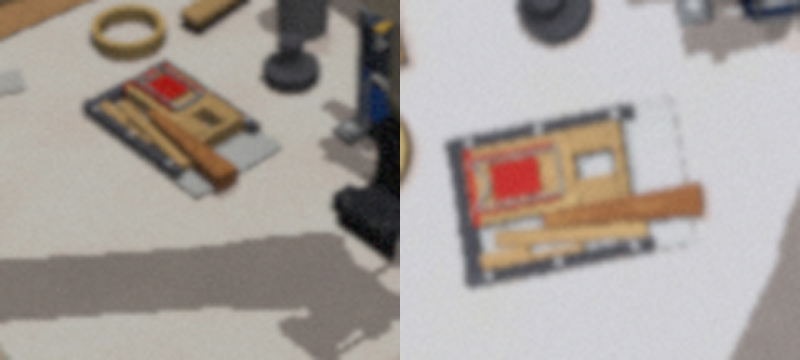

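The final crops show the die flat in the corner at (540,180), and the wedge at (620,205) flat on the bed, jammed between die and side stick. The arm is clear.

```bash
python3 -c "
from bench import r
print(r.close_job())"
```

```text
the job is handed in; nothing more can be done
None
```

The red die is locked in the tray corner with the wedge jammed tight (it stopped under about 25 N), after being laid and released on the rest; I handed in at about 52 s. Joint 7 read 2.603 rad in two spots, just past its stated 2.6 limit, and lowering the die onto the rest briefly pressed 40 N, right at that limit; the hand-in gave no verdict.

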